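# Dress, close and pin a clamshell casting mould

## Task

Get the hinged casting mould ready: take the dressing stone by its wooden grip and rub it flat along the front land of the lower half, all the way from the left end (as seen from the robot) to the right end with steady light pressure, then set it back down upright on the bench. Swing the lid shut, take the steel pin from its stand and push it through the lid's hole into the lower half until its collar sits on the lid. The lid is sprung, so finish while still gripping the pin's knob and pressing its collar down so that the two halves stay fully shut; do not let go, and leave the other things on the bench undisturbed.

Things in the scene. Friction and masses are not known exactly. Their poses are not given: they have to be found in the camera images.
- mould: lower half of an aluminium clamshell mould, fixed, 110 (x) by 120 (y) by 35 mm; low ears at its sides (y to +-85). Origin: middle of its underside; -x is its front (towards the robot), +y left, z up. Front land: flat strip along the front, x -55 to -21, y -60 to +60, z 35 mm; behind it two open pockets. Hinge lugs at its back, to 48 mm high
- land_hole (a point): centre of the mouth of the pin hole in the front land, mould frame (-38, 0, 35) mm: in the middle of the strip that is dressed. Axes as the mould's. Hole 12 mm across, 32 mm deep
- mould_lid (a joint): lid angle: 0 = shut, grows opening up and back; starts 1.65 to 1.95, leaning back, stop 2.0. Lid 10 mm thick (3 mm ribs outside at y +-45), 120 wide, reaches 117 mm from the hinge axis; shut, its underside is 35, top 45 mm above the bench. Stays where left, but shut and let go it springs up to about 0.06 (6 mm at the front edge); about 2.5 N down at its hole shuts it fully
- lid_hinge (a point): point on the hinge axis, mould frame (62, 0, 40) mm; the axis runs along the mould's y, the lid's mid-plane passes through it
- lid_hole (a point): centre of the outer (upper, when shut) mouth of the 12 mm through hole in the lid, 100 mm from the hinge axis, 17 mm from the free edge. Moves with the lid: z points out of its outside, -x to its free edge, y along the hinge. When shut it lies over land_hole
- pin: steel locking pin, 80 g, upright in its stand, 75 mm long: shank 10 mm diameter with tapered foot, z 0 to 30; collar 26 mm diameter, z 30 to 35; knob 18 mm diameter, z 35 to 75. Origin: middle of the foot, z up along the pin. In the stand the collar rests on its top, knob 41 to 81 mm above the bench; seated in the mould the foot is 20 mm below the land
- pin_stand: grey plastic block, fixed, 50 by 50 mm, 36 high, with a hole in the middle that holds the pin. Origin: middle of its underside. It and the stone swap places between starts (one left, one right of the mould)
- stone: sprung dressing stone, 250 g, upright on the bench: grey pad 34 (x) by 30 (y) by 12 mm under a steel plate (z 20 to 25) and a wooden grip bar 30 (x) by 16 (y) mm, z 25 to 60. Origin: middle of the pad's flat underside at rest (fixed to the grip), z up. Grip across the 16 mm. Pad gives up to 8 mm: first moves at 4.5 N, then 1.5 N per mm (press 2 to 5 mm past first touch)
- oil: small dark oil bottle, 29 mm diameter, 62 high, to be left alone; origin under its middle
- packet: packet of slides, 33 by 82 by 30 mm, to be left alone; origin under its middle
- jar: small screw-cap jar, 29 mm diameter, 46 high, to be left alone; origin under its middle
- slips: coverslip box, 30 by 30 by 11 mm, to be left alone; origin under its middle
Mind the look-alikes: they are no part of the job. What is shaped like the stone but yellow is not meant.

How it is judged:
On the way, in this order (a step that is already met when the one before it is completed fails the run):
1. the held stone is pressed flat on the left end of the front land (contact force between stone and mould above 4 N and angle between stone's own z axis and vertical below 0.12 rad and z of stone in the frame of land_hole below 0.003 m and x of stone in the frame of land_hole between -0.012 and 0.012 m and contact force between stone and the fingers above 0.5 N and y of stone in the frame of land_hole above 0.034 m), for 0.05 s.
2. it is rubbed over the left part, still pressed down (contact force between stone and mould above 4 N and angle between stone's own z axis and vertical below 0.12 rad and z of stone in the frame of land_hole below 0.003 m and x of stone in the frame of land_hole between -0.012 and 0.012 m and contact force between stone and the fingers above 0.5 N and y of stone in the frame of land_hole between 0.012 and 0.028 m), for 0.05 s.
3. over the middle (contact force between stone and mould above 4 N and angle between stone's own z axis and vertical below 0.12 rad and z of stone in the frame of land_hole below 0.003 m and x of stone in the frame of land_hole between -0.012 and 0.012 m and contact force between stone and the fingers above 0.5 N and y of stone in the frame of land_hole between -0.008 and 0.008 m), for 0.05 s.
4. over the right part (contact force between stone and mould above 4 N and angle between stone's own z axis and vertical below 0.12 rad and z of stone in the frame of land_hole below 0.003 m and x of stone in the frame of land_hole between -0.012 and 0.012 m and contact force between stone and the fingers above 0.5 N and y of stone in the frame of land_hole between -0.028 and -0.012 m), for 0.05 s.
5. and to the right end (contact force between stone and mould above 4 N and angle between stone's own z axis and vertical below 0.12 rad and z of stone in the frame of land_hole below 0.003 m and x of stone in the frame of land_hole between -0.012 and 0.012 m and contact force between stone and the fingers above 0.5 N and y of stone in the frame of land_hole below -0.034 m), for 0.05 s.
6. the stone stands upright on the bench, let go (height (world z) of stone below 0.006 m and angle between stone's own z axis and vertical below 0.12 rad and contact force between stone and mould below 0.05 N and contact force between stone and the fingers below 0.05 N and linear speed of stone below 0.02 m/s), for 0.2 s.
7. the lid is swung shut (but for its spring) (value of joint mould_lid below 0.1 rad and horizontal distance between pin and pin_stand below 0.01 m), for 0.2 s.
8. the pin is through the lid and in the lower half (horizontal distance between pin and land_hole below 0.004 m and angle between pin's own z axis and vertical below 0.08 rad and z of pin in the frame of land_hole below -0.008 m), for 0.2 s.
At the end, for the whole second after the job is handed in: The pin is gripped (over 3 N), upright within 0.08 rad, within 4 mm of the hole's middle, its foot at least 17.5 mm below the land, pressing on the mould with over 3.5 N so that the lid stays shut to 0.02 rad; the stone stands upright on the bench, let go, clear of the mould and at rest (all of step 6 and value of joint mould_lid below 0.02 rad and horizontal distance between pin and land_hole below 0.004 m and angle between pin's own z axis and vertical below 0.08 rad and z of pin in the frame of land_hole below -0.0175 m and contact force between pin and mould above 3.5 N and contact force between pin and the fingers above 3 N); the arm keeps its last pose, push and grip.
It fails at once if the stone is pressed too hard on the mould (over 30 N) (contact force between stone and mould above 30 N).
It fails at once if a bystander (oil bottle, slide packet, jar, coverslip box) is shifted over 2 cm (distance of any of oil, packet, jar, slips from where it was at the start of the episode above 0.02 m).
It also fails if it takes over 72 s, if anything falls off the work surface, if the arm or the gripper's body presses on something with over 40 N, if the wrist force passes 120 N, or if a joint passes its speed limit or range.

## Robot

A 7-joint arm with a two-finger parallel gripper is mounted at the origin on a cart in front of the work surface, level with it; the furniture and walls round the work are solid. World frame = base frame: x ahead of the robot, y to its left, z up, the work surface at z = 0. Lengths are in m, angles in rad, forces in N, time in s.
With the tool pointing down it reaches from about 0.425 to 0.95 m from the base axis. Payload 4.7 kg.
Tool frame: the origin (TCP) lies at the very end of the fingers, on their centre line; the grasp point (between the pads) lies 19 mm behind it; z points along the fingers, y is the direction in which the jaws open and shut (so a half turn about z gives the same grasp; the last joint's range is limited). The gripper opens to 85 mm and grips with 20 to 120 N. Pads are 22 mm wide; open, the fingers measure 114 mm over their backs; the gripper's body (76 mm by 85 mm) begins 54 mm behind the grasp point. The pads swing forward as they close: fully open they stand 13 mm farther back than shut.
Start: joints at [-1.322, 0.469, -0.049, 1.532, 0.024, 1.141, -0.082], TCP at [0.185, 0.649, 0.231] pointing down, gripper open.
Joint ranges: [-2.59, 2.59], [-0.33, 1.99], [-1.39, 1.29], [0.1, 2.45], [-1.04, 4.18], [0.21, 1.99], [-2.66, 2.66]. Speed limits (rad/s): [2.57, 2.57, 3.14, 3.14, 3.14, 3.14, 3.14].

## Interface

Orientations are given as a 3x3 rotation matrix whose columns are the frame's x, y, z axes.
In Python, from bench import bot gives the robot as it stands.
- The arm moves only by the tool move_arm, never from a script. Its argument "commands" is a list of rows, each a list of 3 entries, a list of its own where there are three numbers: the shift along the tool's x, y, z in mm, then the turn, a rotation vector about the tool's x, y, z in degrees, then the finger opening in mm, from 0 to 85.4. In form: [[[dx, dy, dz], [wx, wy, wz], jaw], ...]. A call has 1 to 12 rows; each row is the pose to reach, as a shift and turn from the pose commanded when the call began, along the tool's axes at that moment; what a row does not reach only later rows make up. A row lasts 1/8 s, in which the tool goes at most 62.5 mm and 10.7 degrees, less where a joint would pass 70% of its speed; a pose out of reach is approached as far as the arm can. A call with a gripper value outside its range is refused whole. The fingers move at their own pace and stop on an object; "squeeze" is the grip in N (left out, the last holds). Time passes only in rows, so rows that repeat a pose let the fingers close. It gives the time, the measured TCP pose, the force and the opening at its end, in the units of the state.
- bot.observe(): the state, without advancing time (a new reading comes with each control period).
- bot.snapshot(name): name is "scene" or "top" or "wrist"; returns a dict with "pixels" (384x512x3 uint8, red, green, blue), "intrinsics" (3x3 intrinsics, pixels), "dist_coeffs" ([k1, k2, p1, p2, k3] as OpenCV has them; the pictures are not rectified), "extrinsics" (4x4, takes a point from world to camera coordinates). Camera axes: x right, y down, z forward; pixel columns grow to the right and rows downward; lengths in m; the calibration is good to about 2 mm. A picture is of the moment at which its call begins. There is no depth.
- bot.close_job(): hands the job in, once; it reports no verdict.
The state is a dict: "t": time; "joint_positions": joint angles; "joint_vel": joint speeds; "effort": joint torques, N m; "ee_pos": TCP position; "tool_rot": TCP orientation; "ft_force": force on the tool from outside, world axes, zero at the start; "torque": the same for the moment, N m; "gripper_width": finger opening in m.
Only numpy, scipy, OpenCV 4.12 (cv2) and the standard library are available. Lean on these libraries where they do the work, as an engineer would, in place of code of your own. Each camera call takes 0.05 s, during which the arm holds its last target.

## Working session

There is one attempt and no reset: what is moved stays moved. The work goes in short steps, Python scripts to look and compute and a tool call to move; the robot and the scene stay as the last step left them, time stands still between calls to the robot, and variables do not carry over. Pictures are saved under pics/ and viewed, and the job is handed in when it is done.

Besides the shell and the picture viewer there is one more tool, called after "Call:" as name(argument=value, ...) on one line, values as JSON. move_arm: Moves the arm, as the interface text tells. Its arguments: {"type":"object","properties":{"commands":{"type":"array"},"squeeze":{"type":"number"}},"required":["commands"]}

```bash
ls; mkdir -p pics; python3 - <<'E'
from bench import bot
import cv2, numpy as np
s=bot.observe(); print({k:np.round(v,3).tolist() for k,v in s.items()})
for n in ["scene","top","wrist"]:
    d=bot.snapshot(n); cv2.imwrite(f"pics/{n}0.png",cv2.cvtColor(d["pixels"],cv2.COLOR_RGB2BGR))
    print(n,np.round(d["intrinsics"],1).tolist(),d["dist_coeffs"],np.round(d["extrinsics"],3).tolist())
E
```

```text
pics
{'t': 0.0, 'joint_positions': [-1.322, 0.469, -0.049, 1.534, 0.024, 1.141, -0.082], 'joint_vel': [-0.001, 0.0, -0.001, 0.001, 0.001, -0.001, 0.001], 'effort': [0.002, -51.03, -0.046, -23.772, 0.011, 0.007, 0.0], 'ee_pos': [0.185, 0.649, 0.23], 'tool_rot': [[-0.962, 0.274, -0.0], [0.274, 0.962, -0.002], [-0.0, -0.002, -1.0]], 'ft_force': [0.024, 0.487, -0.966], 'torque': [-0.018, -0.019, 0.01], 'gripper_width': 0.085}
scene [[388.2, 0.0, 252.4], [0.0, 388.2, 185.9], [0.0, 0.0, 1.0]] [0.01328608 0.         0.         0.         0.        ] [[0.671, -0.742, 0.009, -0.509], [-0.304, -0.287, -0.908, 0.176], [0.676, 0.607, -0.418, 0.681], [0.0, 0.0, 0.0, 1.0]]
top [[484.5, 0.0, 257.0], [0.0, 484.5, 191.4], [0.0, 0.0, 1.0]] [0.0612363 0.        0.        0.        0.       ] [[0.026, -1.0, -0.016, -0.184], [-0.999, -0.025, -0.046, 0.535], [0.046, 0.017, -0.999, 1.33], [0.0, 0.0, 0.0, 1.0]]
wrist [[307.4, 0.0, 262.6], [0.0, 307.4, 193.7], [0.0, 0.0, 1.0]] [-0.05922382  0.          0.          0.          0.        ] [[0.275, 0.961, -0.002, -0.672], [0.922, -0.264, 0.283, -0.035], [0.272, -0.08, -0.959, 0.38], [0.0, 0.0, 0.0, 1.0]]
```

View pics/scene0.png

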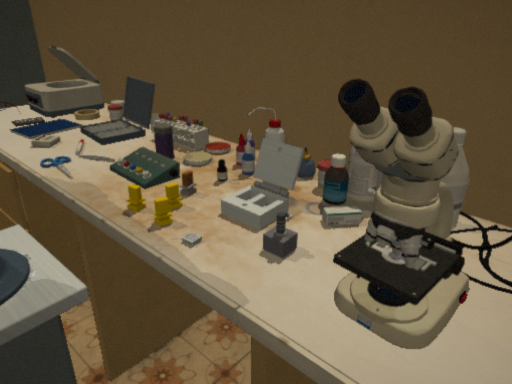

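View pics/top0.png

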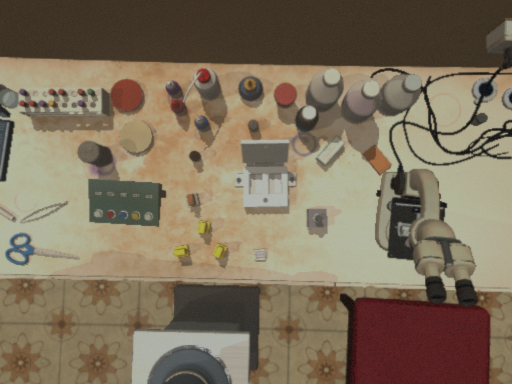

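View pics/wrist0.png

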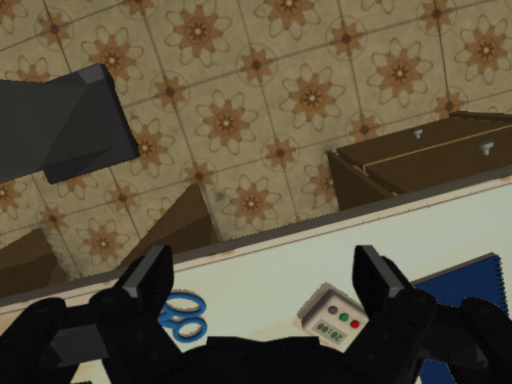

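```bash
python3 - <<'E'
import cv2
a=cv2.imread("pics/top0.png")[110:275,160:345]; cv2.imwrite("pics/top0c.png",cv2.resize(a,None,fx=4,fy=3.6*4/3.6*0.9,interpolation=cv2.INTER_CUBIC))
a=cv2.imread("pics/scene0.png")[120:270,110:360]; cv2.imwrite("pics/scene0c.png",cv2.resize(a,None,fx=3.2,fy=3.2,interpolation=cv2.INTER_CUBIC))
E
```

```text
(no output)
```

View pics/top0c.png

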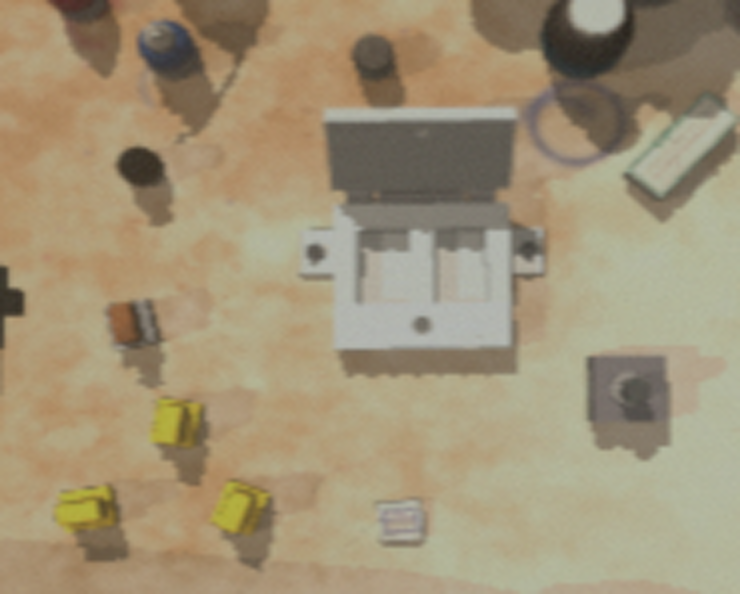

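View pics/scene0c.png

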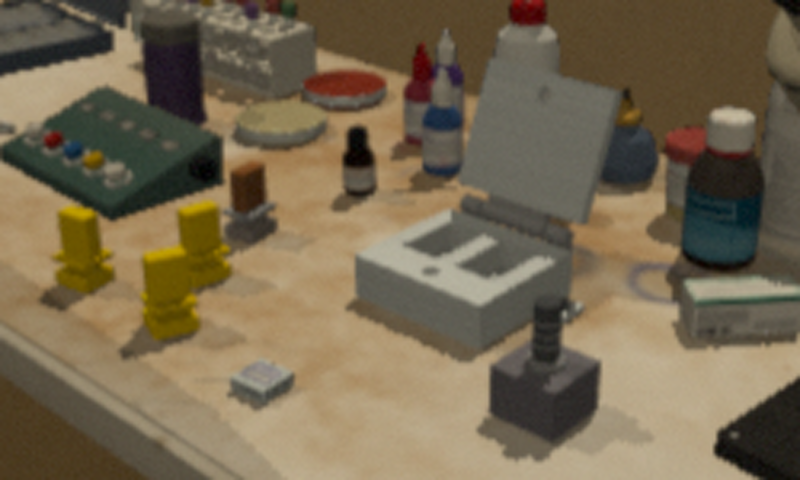

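```bash
cat > h.py <<'E'
import cv2, numpy as np
from bench import bot
def snap(n,f=None):
    d=bot.snapshot(n)
    if f: cv2.imwrite(f"pics/{f}.png",cv2.cvtColor(d["pixels"],cv2.COLOR_RGB2BGR))
    return d
def ray(d,uv):
    K=np.array(d["intrinsics"],float);D=np.array(d["dist_coeffs"],float);E=np.array(d["extrinsics"],float)
    p=cv2.undistortPoints(np.array(uv,float).reshape(-1,1,2),K,D).reshape(-1,2)
    R,t=E[:3,:3],E[:3,3]; o=-R.T@t
    return o,np.c_[p,np.ones(len(p))]@R
def plane(d,uv,z):
    o,v=ray(d,uv); return o+v*((z-o[2])/v[:,2])[:,None]
def tri(d1,uv1,d2,uv2):
    o1,v1=ray(d1,[uv1]);o2,v2=ray(d2,[uv2]);A=np.c_[v1[0],-v2[0]]
    s=np.linalg.lstsq(A,o2-o1,rcond=None)[0]; a=o1+s[0]*v1[0];b=o2+s[1]*v2[0]
    return (a+b)/2,np.linalg.norm(a-b)
def proj(d,P):
    E=np.array(d["extrinsics"]); return cv2.projectPoints(np.array(P,float).reshape(-1,1,3),cv2.Rodrigues(E[:3,:3])[0],E[:3,3],np.array(d["intrinsics"],float),np.array(d["dist_coeffs"],float))[0].reshape(-1,2)
E
python3 - <<'E'
from h import *
np.set_printoptions(precision=4,suppress=True)
t=snap("top");s=snap("scene")
c=lambda x,y:[160+x/4,110+y/3.6]
print("hole+front corners",plane(t,[c(421,324),c(335,347),c(511,345),c(316,253),c(529,249)],0.035))
hsv=cv2.cvtColor(t["pixels"],cv2.COLOR_RGB2HSV)
print("stone grip top",plane(t,[c(123,322)],0.06),"plate",plane(t,[c(133,322)],0.025))
print("pin top",plane(t,[c(638,388)],0.081),"stand top",plane(t,[c(627,389)],0.036))
print("lid tip front corners",c(325,112),c(517,110))
sc=lambda x,y:[110+x/3.2,120+y/3.2]
print("stone grip scene",plane(s,[sc(249,170)],0.06),"pin top",plane(s,[sc(549,301)],0.081), "hole",plane(s,[sc(430,271)],.035))
print("oil,jar,slips,packet", plane(t,[c(140,166)],.06),plane(t,[c(373,56)],.046),plane(t,[c(401,522)],.011),plane(t,[c(680,147)],.03))
print("yellow",plane(t,[c(178,422),c(242,507),c(88,508)],.05))
E
```

```text
hole+front corners [[ 0.5158 -0.1942  0.035 ]
 [ 0.497  -0.1362  0.035 ]
 [ 0.5016 -0.2555  0.035 ]
 [ 0.5677 -0.1214  0.035 ]
 [ 0.5743 -0.2661  0.035 ]]
stone grip top [[0.5116 0.0046 0.06  ]] plate [[0.5127 0.0031 0.025 ]]
pin top [[ 0.4717 -0.3367  0.081 ]] stand top [[ 0.4706 -0.3344  0.036 ]]
lid tip front corners [241.25, 141.11111111111111] [289.25, 140.55555555555554]
stone grip scene [[ 0.5085 -0.002   0.06  ]] pin top [[ 0.4713 -0.3366  0.081 ]] hole [[ 0.5149 -0.1956  0.035 ]]
oil,jar,slips,packet [[ 0.6279 -0.0032  0.06  ]] [[ 0.7165 -0.1566  0.046 ]] [[ 0.3651 -0.1842  0.011 ]] [[ 0.6546 -0.3673  0.03  ]]
yellow [[ 0.4384 -0.0332  0.05  ]
 [ 0.3766 -0.078   0.05  ]
 [ 0.3733  0.0249  0.05  ]]
```

Call:
move_arm(commands=[[[-20,-20,2],[0,0,-1],85],[[-65,-65,5],[0,0,-2],85],[[-110,-115,8],[0,0,-4],85],[[-155,-165,10],[0,0,-6],85],[[-200,-215,14],[0,0,-8],85],[[-245,-265,18],[0,0,-10],85],[[-290,-315,20],[0,0,-12],85],[[-335,-365,24],[0,0,-14],85],[[-380,-415,26],[0,0,-15],85],[[-425,-460,28],[0,0,-16],85],[[-470,-510,30],[0,0,-16],85],[[-491,-531,30],[0,0,-16],85]])

```text
t: 1.75
ee_pos: [0.5085, 0.0094, 0.2016]
tool_rot: [[-1.0, -0.002, 0.001], [-0.002, 1.0, 0.001], [-0.001, 0.001, -1.0]]
ft_force: [0.2, 1.4, -0.6]
gripper_width: 0.0853
```

```bash
cat > st.py <<'E'
from h import *
s=bot.observe();np.set_printoptions(precision=4,suppress=True)
print(s["t"],s["ee_pos"],s["tool_rot"].__class__,np.round(s["tool_rot"],3).tolist(),np.round(s["ft_force"],2),s["gripper_width"],np.round(s["joint_positions"],2))
E
python3 st.py; python3 -c "
from h import *
snap('wrist','w1')"
```

```text
1.75 [0.5085 0.0094 0.2016] <class 'numpy.ndarray'> [[-1.0, -0.002, 0.001], [-0.002, 1.0, 0.001], [-0.001, 0.001, -1.0]] [ 0.21  1.44 -0.59] 0.08532617163423328 [-0.35  0.23  0.29  1.97 -0.08  0.95  1.56]
```

View pics/w1.png

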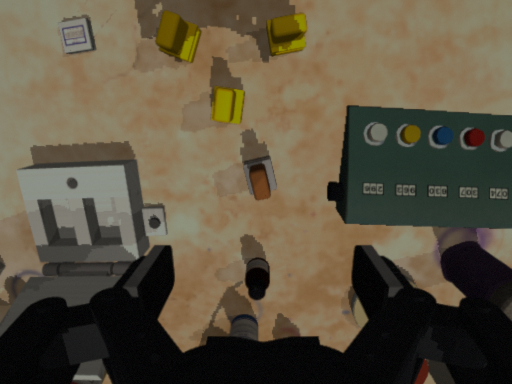

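```bash
python3 - <<'E'
from h import *
a=cv2.imread("pics/w1.png")
c=cv2.resize(a[140:215,215:305],None,fx=8,fy=8,interpolation=cv2.INTER_CUBIC);cv2.imwrite("pics/w1c.png",c)
c=cv2.resize(a[150:290,10:180],None,fx=4.5,fy=4.2,interpolation=cv2.INTER_CUBIC);cv2.imwrite("pics/w1m.png",c)
E
```

```text
(no output)
```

View pics/w1c.png

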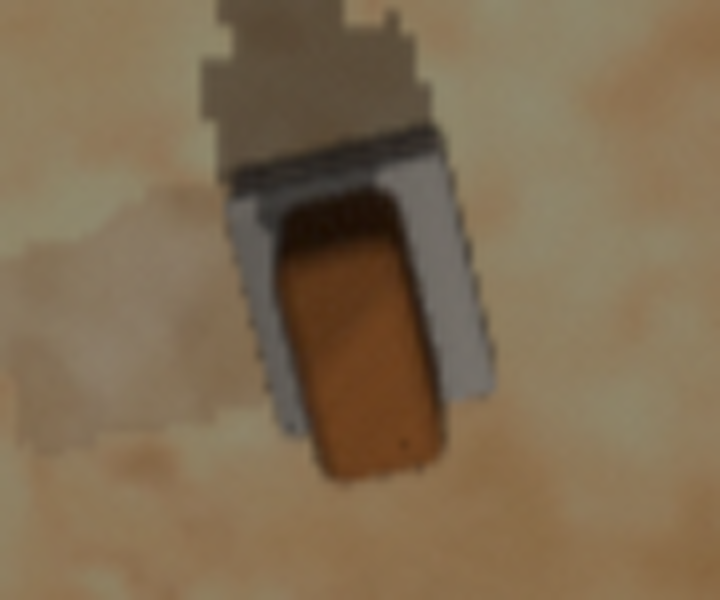

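View pics/w1m.png

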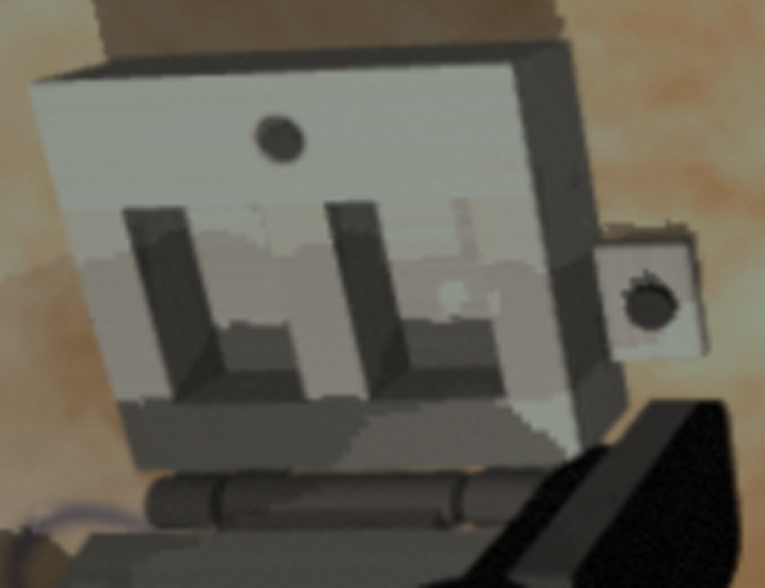

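```bash
python3 - <<'E'
from h import *
np.set_printoptions(precision=4,suppress=True)
w=snap("wrist")
c=lambda P:[[215+(x-4)/8+0.0,140+(y-4)/8] for x,y in P]
for P,z in (([(280,255),(405,235),(445,460),(325,482)],.06),([(230,202),(437,154),(497,392),(288,440)],.025)):
    q=plane(w,c(P),z); print(q,q.mean(0))
    a=(q[0]+q[1])/2-(q[2]+q[3])/2; print("len",np.linalg.norm(a),"ang",np.degrees(np.arctan2(a[1],a[0])),"wid",np.linalg.norm((q[0]+q[3]-q[1]-q[2])/2))
m=lambda P:[[10+(x-2)/4.5,150+(y-2)/4.2] for x,y in P]
q=plane(w,m([(281,138),(33,82),(513,64),(582,460),(138,470)]),.035); print(q)
d=q[2]-q[1];print(np.linalg.norm(d),np.degrees(np.arctan2(-d[0],d[1])))
d=q[4]-q[1];print(np.linalg.norm(d),np.degrees(np.arctan2(d[1],d[0])))
d=q[3]-q[2];print(np.linalg.norm(d),np.degrees(np.arctan2(d[1],d[0])))
E
```

```text
[[ 0.5011 -0.0146  0.06  ]
 [ 0.4988  0.0003  0.06  ]
 [ 0.5267  0.0049  0.06  ]
 [ 0.5294 -0.0097  0.06  ]] [ 0.514  -0.0048  0.06  ]
len 0.028493190603490124 ang -170.47320428228448 wid 0.014931866397293242
[[ 0.5016 -0.0228  0.025 ]
 [ 0.4955  0.0046  0.025 ]
 [ 0.5281  0.0125  0.025 ]
 [ 0.5346 -0.0159  0.025 ]] [ 0.5149 -0.0054  0.025 ]
len 0.03361128588221742 ang -167.20961633925117 wid 0.02861641423266677
[[ 0.5162 -0.2065  0.035 ]
 [ 0.5005 -0.2669  0.035 ]
 [ 0.498  -0.1468  0.035 ]
 [ 0.6074 -0.1449  0.035 ]
 [ 0.6117 -0.2657  0.035 ]]
0.12007813196100135 1.2188239986824252
0.111125361824338 0.5957945919321045
0.10946010936096887 1.0162272307326754
```

```bash
python3 st.py; cat >> h.py <<'E'
import pickle
def snaps(n,f):
    d=snap(n,f); pickle.dump({k:np.array(v) for k,v in d.items()},open(f"pics/{f}.pkl","wb")); return d
def load(f): return pickle.load(open(f"pics/{f}.pkl","rb"))
def crop(f,x0,y0,x1,y1,s,o):
    a=cv2.imread(f"pics/{f}.png"); cv2.imwrite(f"pics/{o}.png",cv2.resize(a[y0:y1,x0:x1],None,fx=s,fy=s,interpolation=cv2.INTER_CUBIC))
def cp(P,x0,y0,s): return [[x0+(x+.5)/s-.5,y0+(y+.5)/s-.5] for x,y in P]
E
python3 - <<'E'
from h import *
snaps("wrist","w2"); crop("w2",200,130,300,205,8,"w2c"); crop("w2",0,140,180,290,4.4,"w2m")
E
python3 st.py
```

```text
1.85 [0.51   0.0035 0.2018] <class 'numpy.ndarray'> [[-1.0, 0.01, 0.002], [0.01, 1.0, -0.004], [-0.002, -0.003, -1.0]] [-0.37  0.66 -0.13] 0.08523230667297332 [-0.35  0.23  0.3   1.97 -0.08  0.95  1.55]
1.9 [0.5087 0.0074 0.2015] <class 'numpy.ndarray'> [[-1.0, 0.006, 0.001], [0.006, 1.0, -0.001], [-0.001, -0.001, -1.0]] [-0.04  1.47 -0.71] 0.08519025847333692 [-0.35  0.23  0.3   1.97 -0.08  0.95  1.55]
```

View pics/w2c.png

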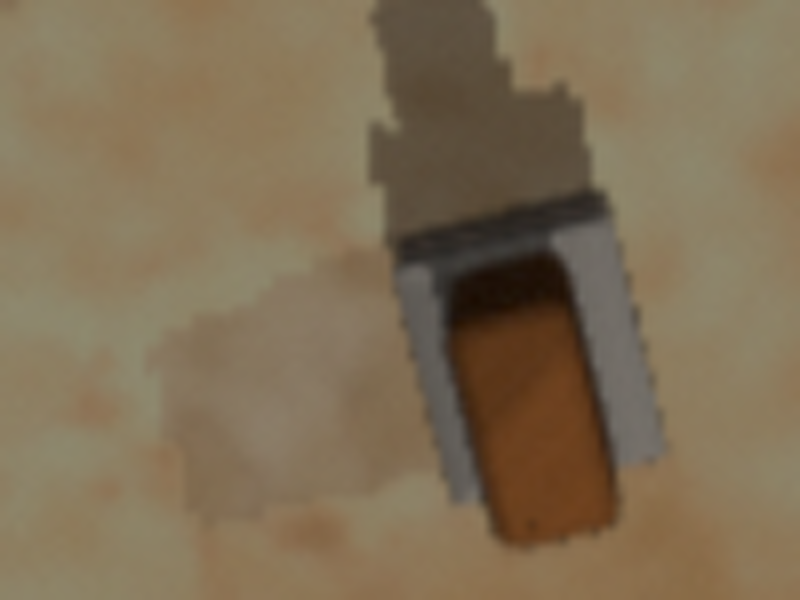

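View pics/w2m.png

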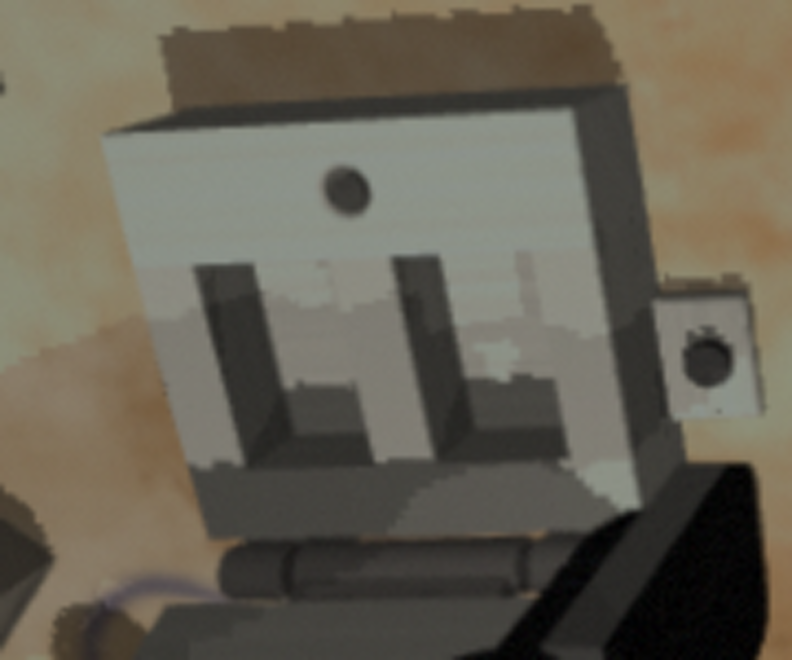

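```bash
python3 - <<'E'
from h import *
np.set_printoptions(precision=4,suppress=True)
w=load("w2")
for P,z in (([(450,325),(578,305),(618,525),(500,548)],.06),([(398,265),(607,215),(664,460),(455,508)],.025)):
    q=plane(w,cp(P,200,130,8),z); print(q.mean(0))
    a=(q[0]+q[1])/2-(q[2]+q[3])/2; print("len",np.linalg.norm(a),"ang",np.degrees(np.arctan2(a[1],a[0])),"wid",np.linalg.norm((q[0]+q[3]-q[1]-q[2])/2))
q=plane(w,cp([(347,190),(105,135),(574,107),(640,510),(210,540)],0,140,4.4),.035); print(q)
d=q[2]-q[1];print(np.linalg.norm(d),np.degrees(np.arctan2(-d[0],d[1])))
d=q[4]-q[1];print(np.linalg.norm(d),np.degrees(np.arctan2(d[1],d[0])))
d=q[3]-q[2];print(np.linalg.norm(d),np.degrees(np.arctan2(d[1],d[0])))
E
```

```text
[0.5104 0.0056 0.06  ]
len 0.027910176266037007 ang -169.33550374486592 wid 0.014941502580149686
[0.5107 0.0052 0.025 ]
len 0.03423374047274382 ang -167.665087127662 wid 0.028655834610390934
[[ 0.5143 -0.1948  0.035 ]
 [ 0.4996 -0.2547  0.035 ]
 [ 0.4949 -0.1354  0.035 ]
 [ 0.6002 -0.1327  0.035 ]
 [ 0.6098 -0.252   0.035 ]]
0.11933529726027158 2.259455052583754
0.11027241090621016 1.3862969272493944
0.10540889173067501 1.4941246188600343
```

Call:
move_arm(commands=[[[0,0,20],[0,0,-4],60],[[0,0,50],[0,0,-8],60],[[0,0,80],[0,0,-11],60],[[0,0,95],[0,0,-12],60],[[0,0,95],[0,0,-12],60],[[0,0,95],[0,0,-12],60]])

```text
t: 2.65
ee_pos: [0.5086, 0.0115, 0.1074]
tool_rot: [[-0.978, -0.209, 0.002], [-0.209, 0.978, 0.0], [-0.002, 0.0, -1.0]]
ft_force: [-0.1, 0.5, 0.0]
gripper_width: 0.0601
```

```bash
python3 st.py; python3 - <<'E'
from h import *
snaps("wrist","w3")
E
python3 st.py
```

```text
2.65 [0.5086 0.0115 0.1074] <class 'numpy.ndarray'> [[-0.978, -0.209, 0.002], [-0.209, 0.978, 0.0], [-0.002, 0.0, -1.0]] [-0.08  0.48  0.05] 0.060088165617439626 [-0.3   0.36  0.23  2.06 -0.12  0.74  1.79]
2.7 [0.5087 0.0114 0.1075] <class 'numpy.ndarray'> [[-0.978, -0.209, 0.002], [-0.209, 0.978, 0.0], [-0.002, -0.0, -1.0]] [ 0.27 -0.53  0.2 ] 0.05971797626817586 [-0.3   0.36  0.23  2.06 -0.12  0.74  1.79]
```

View pics/w3.png

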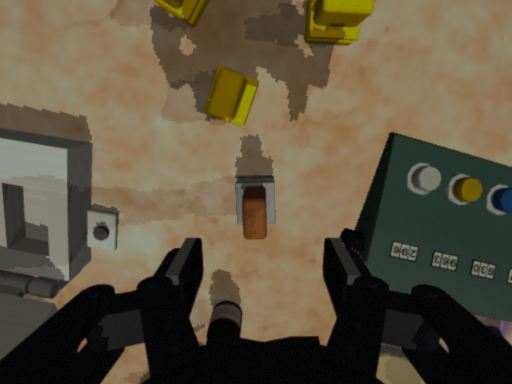

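```bash
python3 - <<'E'
from h import *
crop("w3",215,155,295,255,6,"w3c")
E
```

```text
(no output)
```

View pics/w3c.png

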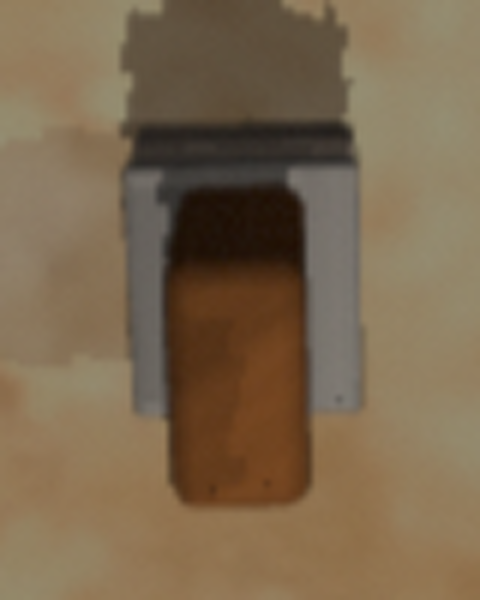

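```bash
python3 - <<'E'
from h import *
np.set_printoptions(precision=4,suppress=True)
w=load("w3"); s=bot.observe(); R=np.array(s["tool_rot"]);p=np.array(s["ee_pos"])
for P,z in (([(166,268),(306,265),(312,500),(172,505)],.06),([(126,170),(357,168),(363,410),(135,413)],.025)):
    q=plane(w,cp(P,215,155,6),z); m=q.mean(0);a=(q[2]+q[3]-q[0]-q[1])/2
    print(m,"ang",np.degrees(np.arctan2(a[1],a[0])),np.linalg.norm(a),"tool delta mm",(R.T@(m-p))*1000)
E
```

```text
[0.5101 0.0053 0.06  ] ang 12.919641028231789 0.027916428062585888 tool delta mm [ 0.0178 -6.2629 47.5307]
[0.5108 0.0053 0.025 ] ang 13.30705969084641 0.03289758382457665 tool delta mm [-0.5459 -6.3406 82.532 ]
```

Call:
move_arm(commands=[[[0,-6,10],[0,0,-1],50],[[0,-6,40],[0,0,-1],50],[[0,-6,65],[0,0,-1],50],[[0,-6,77],[0,0,-1],50],[[0,-6,77],[0,0,-1],50],[[0,-6,77],[0,0,-1],50]], squeeze=50)

```text
t: 3.45
ee_pos: [0.5098, 0.0051, 0.0302]
tool_rot: [[-0.974, -0.226, 0.002], [-0.226, 0.974, 0.0], [-0.002, -0.0, -1.0]]
ft_force: [0.0, -0.1, 0.5]
gripper_width: 0.0503
```

```bash
python3 - <<'E'
from h import *
snaps("wrist","w4")
E
python3 st.py
```

```text
3.5 [0.5099 0.0052 0.0303] <class 'numpy.ndarray'> [[-0.974, -0.226, 0.002], [-0.226, 0.974, 0.0], [-0.002, -0.0, -1.0]] [ 0.3  -0.4   0.03] 0.050024793427792195 [-0.25  0.49  0.19  2.1  -0.17  0.57  1.87]
```

View pics/w4.png

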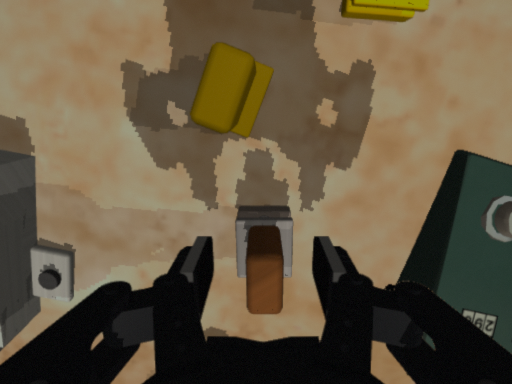

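Call:
move_arm(commands=[[[0,0,0],[0,0,0],10],[[0,0,0],[0,0,0],10],[[0,0,0],[0,0,0],10],[[0,0,0],[0,0,0],10],[[0,0,0],[0,0,0],10],[[0,0,0],[0,0,0],10]], squeeze=50)

```text
t: 4.25
ee_pos: [0.5094, 0.0054, 0.0296]
tool_rot: [[-0.974, -0.226, 0.001], [-0.226, 0.974, 0.0], [-0.001, 0.0, -1.0]]
ft_force: [0.3, 0.3, 3.9]
gripper_width: 0.0154
```

```bash
python3 st.py
```

```text
4.25 [0.5094 0.0054 0.0296] <class 'numpy.ndarray'> [[-0.974, -0.226, 0.001], [-0.226, 0.974, 0.0], [-0.001, 0.0, -1.0]] [0.35 0.29 3.91] 0.01543119308472345 [-0.25  0.49  0.19  2.1  -0.17  0.57  1.87]
```

Call:
move_arm(commands=[[[0,0,-15],[0,0,0],10],[[0,0,-45],[0,0,0],10],[[4,-15,-70],[0,0,1],10],[[11,-50,-72],[0,0,4],10],[[19,-90,-72],[0,0,7],10],[[27,-130,-72],[0,0,10],10],[[31,-150,-72],[0,0,11],10],[[32,-157,-72],[0,0,11],10],[[32,-157,-72],[0,0,11],10],[[32,-157,-72],[0,0,11],10],[[32,-157,-72],[0,0,11],10]])

```text
t: 5.62
ee_pos: [0.5136, -0.1536, 0.1013]
tool_rot: [[-0.999, -0.038, -0.0], [-0.038, 0.999, 0.001], [0.0, 0.001, -1.0]]
ft_force: [0.0, -0.3, -1.8]
gripper_width: 0.0148
```

```bash
python3 - <<'E'
from h import *
snaps("wrist","w5");snaps("top","t5")
crop("t5",200,120,320,220,6,"t5c")
E
python3 st.py
```

```text
5.725 [ 0.5135 -0.1541  0.1014] <class 'numpy.ndarray'> [[-0.999, -0.038, -0.0], [-0.038, 0.999, 0.0], [0.0, 0.0, -1.0]] [ 0.1  -0.01 -3.46] 0.015041710882451828 [-0.03  0.41  0.31  2.   -0.18  0.75  1.99]
```

View pics/w5.png

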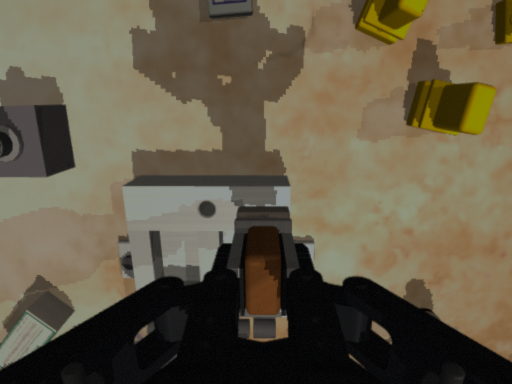

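View pics/t5c.png

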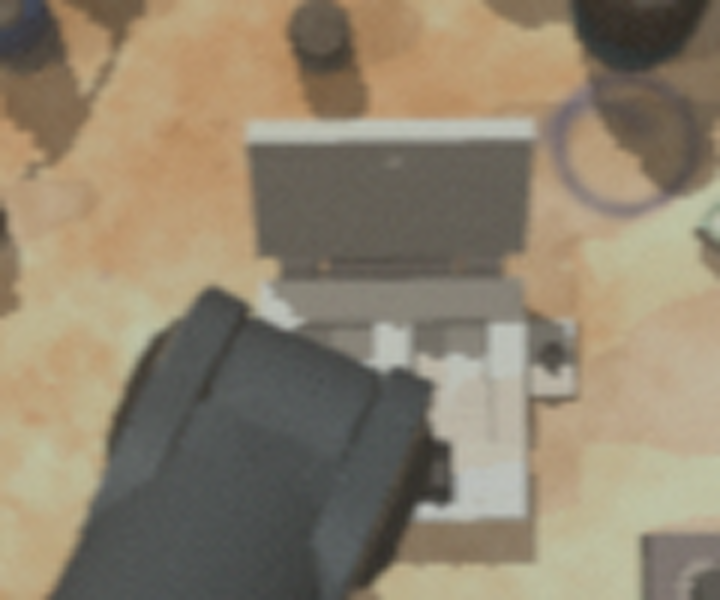

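```bash
python3 - <<'E'
from h import *
np.set_printoptions(precision=4,suppress=True)
w=load("w5"); g=cv2.cvtColor(w["pixels"],cv2.COLOR_RGB2GRAY)
r=g[195:225,190:225]; _,m=cv2.threshold(r,0,255,cv2.THRESH_BINARY_INV+cv2.THRESH_OTSU)
n,l,st,c=cv2.connectedComponentsWithStats(m); 
for i in range(1,n): print(st[i],c[i]+[190,195],plane(w,[c[i]+[190,195]],.035))
crop("w5",100,165,300,265,4,"w5c")
E
```

```text
[  8   6  18  17 231] [206.6537 208.8268] [[ 0.5148 -0.1952  0.035 ]]
```

View pics/w5c.png

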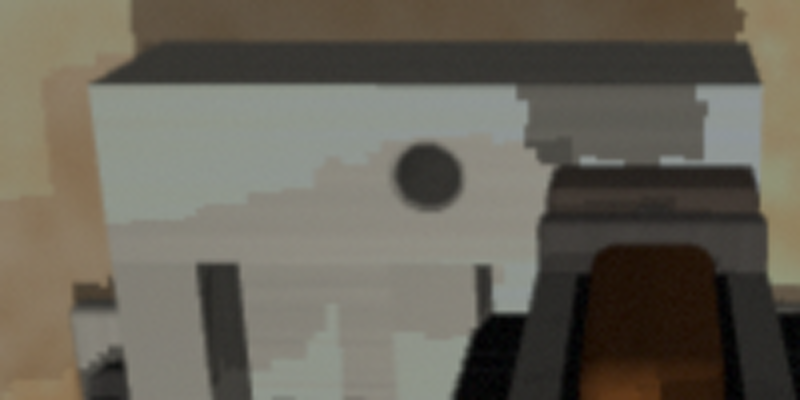

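Call:
move_arm(commands=[[[0,0,15],[0,0,0],10],[[0,0,29],[0,0,0],10],[[0,0,35],[0,0,0],10],[[0,0,37],[0,0,0],10],[[0,0,38],[0,0,0],10],[[0,0,39],[0,0,0],10],[[0,0,40],[0,0,0],10],[[0,0,40],[0,0,0],10],[[0,0,40],[0,0,0],10]])

```text
t: 6.85
ee_pos: [0.5124, -0.1546, 0.0621]
tool_rot: [[-0.999, -0.036, -0.002], [-0.036, 0.999, 0.001], [0.002, 0.001, -1.0]]
ft_force: [-5.2, 1.4, 7.3]
gripper_width: 0.0152
```

```bash
python3 - <<'E'
from h import *
snaps("wrist","w6")
E
python3 st.py
```

```text
6.9 [ 0.5124 -0.1546  0.0621] <class 'numpy.ndarray'> [[-0.999, -0.036, -0.002], [-0.036, 0.999, 0.001], [0.002, 0.001, -1.0]] [-6.04  1.9   7.05] 0.014908126038233022 [-0.01  0.47  0.29  2.03 -0.21  0.67  2.02]
```

View pics/w6.png

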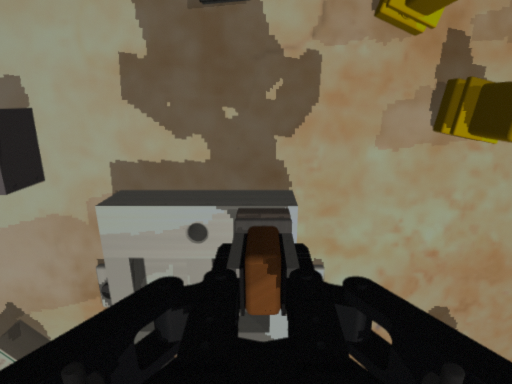

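Call:
move_arm(commands=[[[0,-3,0],[0,0,0],10],[[0,-8,0],[0,0,0],10],[[0,-13,0],[0,0,0],10],[[0,-18,0],[0,0,0],10],[[0,-23,0],[0,0,0],10],[[0,-28,0],[0,0,0],10],[[0,-33,0],[0,0,0],10],[[0,-38,0],[0,0,0],10],[[0,-43,0],[0,0,0],10]])

```text
t: 8.02
ee_pos: [0.5176, -0.1962, 0.0629]
tool_rot: [[-0.999, -0.038, 0.005], [-0.038, 0.999, 0.002], [-0.005, 0.002, -1.0]]
ft_force: [-0.4, 6.4, 6.4]
gripper_width: 0.0151
```

```bash
python3 st.py
```

```text
8.025 [ 0.5176 -0.1962  0.0629] <class 'numpy.ndarray'> [[-0.999, -0.038, 0.005], [-0.038, 0.999, 0.002], [-0.005, 0.002, -1.0]] [-0.38  6.37  6.35] 0.015091172329433517 [ 0.07  0.49  0.28  1.99 -0.21  0.69  2.1 ]
```

Call:
move_arm(commands=[[[0,-5,0.5],[0,0,0],10],[[1,-10,0.5],[0,0,0],10],[[1,-15,0.5],[0,0,0],10],[[1,-20,0.5],[0,0,0],10],[[1,-25,0.5],[0,0,0],10],[[1,-30,0.5],[0,0,0],10],[[1,-35,0.5],[0,0,0],10],[[1,-40,0.5],[0,0,0],10],[[1,-43,0.5],[0,0,0],10],[[1,-43,0.5],[0,0,0],10],[[1,-43,0.5],[0,0,0],10]])

```text
t: 9.4
ee_pos: [0.5183, -0.2397, 0.0626]
tool_rot: [[-0.999, -0.038, 0.005], [-0.038, 0.999, 0.001], [-0.005, 0.001, -1.0]]
ft_force: [0.4, 3.9, 6.9]
gripper_width: 0.0148
```

```bash
python3 - <<'E'
from h import *
snaps("wrist","w7")
E
python3 st.py
```

```text
9.45 [ 0.5183 -0.2398  0.0626] <class 'numpy.ndarray'> [[-0.999, -0.038, 0.005], [-0.038, 0.999, 0.001], [-0.005, 0.001, -1.0]] [1.07 4.34 6.65] 0.015453045149021726 [ 0.14  0.51  0.29  1.95 -0.22  0.7   2.17]
```

View pics/w7.png

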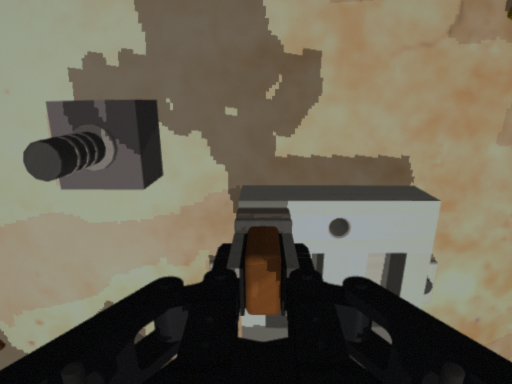

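Call:
move_arm(commands=[[[0,0,-15],[0,0,0],10],[[0,0,-40],[0,0,0],10],[[0,20,-45],[0,0,0],10],[[0,60,-45],[0,0,0],10],[[0,105,-45],[0,0,0],10],[[0,150,-45],[0,0,0],10],[[-4,195,-40],[0,0,0],10],[[-4,230,-20],[0,0,0],10],[[-4,240,0],[0,0,0],10],[[-4,240,15],[0,0,0],10],[[-4,240,22],[0,0,0],10],[[-4,240,22],[0,0,0],10]])

```text
t: 10.95
ee_pos: [0.5109, -0.0022, 0.0388]
tool_rot: [[-0.999, -0.034, -0.0], [-0.034, 0.999, -0.001], [0.0, -0.001, -1.0]]
ft_force: [-0.9, -0.5, -3.3]
gripper_width: 0.0154
```

```bash
python3 - <<'E'
from h import *
snaps("wrist","w8")
E
python3 st.py
```

```text
11.0 [ 0.5112 -0.0021  0.0392] <class 'numpy.ndarray'> [[-0.999, -0.034, 0.001], [-0.034, 0.999, -0.0], [-0.001, -0.0, -1.0]] [ 0.25  0.34 -2.26] 0.01509234244794132 [-0.27  0.47  0.24  2.1  -0.19  0.59  1.71]
```

View pics/w8.png

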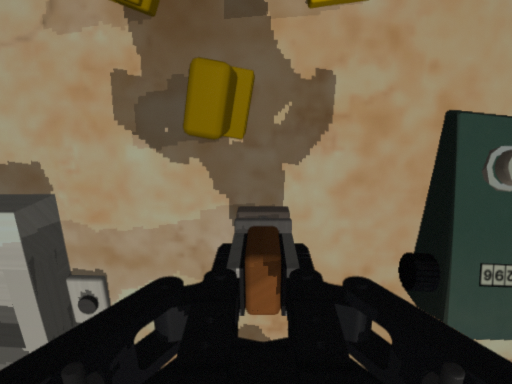

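Call:
move_arm(commands=[[[0,0,5],[0,0,0],10],[[0,0,8],[0,0,0],10],[[0,0,9],[0,0,0],10],[[0,0,10],[0,0,0],10],[[0,0,10],[0,0,0],10]])

```text
t: 11.62
ee_pos: [0.5108, -0.001, 0.0293]
tool_rot: [[-0.999, -0.036, -0.0], [-0.036, 0.999, 0.0], [0.0, 0.0, -1.0]]
ft_force: [-2.0, -0.9, 4.0]
gripper_width: 0.0152
```

Call:
move_arm(commands=[[[0,0,-1],[0,0,0],10],[[0,0,-1],[0,0,0],25],[[0,0,-1],[0,0,0],45],[[0,0,-1],[0,0,0],45],[[0,0,-1],[0,0,0],45]])

```text
t: 12.25
ee_pos: [0.5109, -0.0009, 0.0299]
tool_rot: [[-0.999, -0.036, 0.0], [-0.036, 0.999, 0.0], [-0.0, 0.0, -1.0]]
ft_force: [0.0, 1.0, -0.8]
gripper_width: 0.045
```

```bash
python3 - <<'E'
from h import *
snaps("wrist","w9")
E
python3 st.py
```

```text
12.3 [ 0.5109 -0.0009  0.0299] <class 'numpy.ndarray'> [[-0.999, -0.036, 0.0], [-0.036, 0.999, 0.0], [-0.0, 0.0, -1.0]] [-0.55  0.6  -0.28] 0.04469712990146904 [-0.26  0.49  0.23  2.1  -0.2   0.57  1.72]
```

View pics/w9.png

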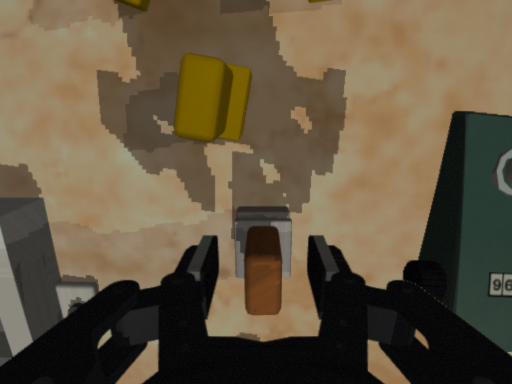

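Call:
move_arm(commands=[[[0,0,-20],[0,0,0],45],[[0,0,-50],[0,0,0],45],[[0,0,-100],[0,0,0],45],[[0,0,-150],[0,0,0],20],[[0,0,-190],[0,0,0],0],[[-20,-20,-200],[0,0,0],0],[[-50,-50,-200],[0,0,0],0],[[-80,-80,-200],[0,0,0],0],[[-100,-80,-200],[0,0,0],0],[[-100,-80,-200],[0,0,0],0],[[-100,-80,-200],[0,0,0],0]])

```text
t: 13.68
ee_pos: [0.6128, -0.0769, 0.2295]
tool_rot: [[-0.999, -0.037, -0.001], [-0.037, 0.999, 0.0], [0.001, 0.0, -1.0]]
ft_force: [-0.3, 0.3, 0.8]
gripper_width: 0.0001
```

```bash
python3 - <<'E'
from h import *
snaps("wrist","w10");snaps("scene","s10");snaps("top","t10")
crop("s10",110,100,360,270,3.2,"s10c")
E
python3 st.py
```

```text
13.825 [ 0.613  -0.0769  0.2301] <class 'numpy.ndarray'> [[-0.999, -0.037, -0.0], [-0.037, 0.999, 0.0], [0.0, 0.0, -1.0]] [-0.34 -0.56  0.53] 0.00013019456612910226 [-0.21  0.39  0.35  1.7  -0.15  1.09  1.8 ]
```

View pics/w10.png

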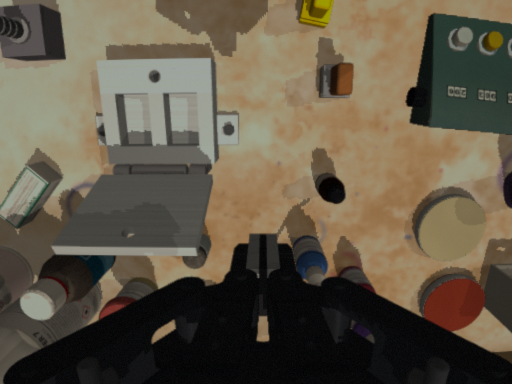

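View pics/s10c.png

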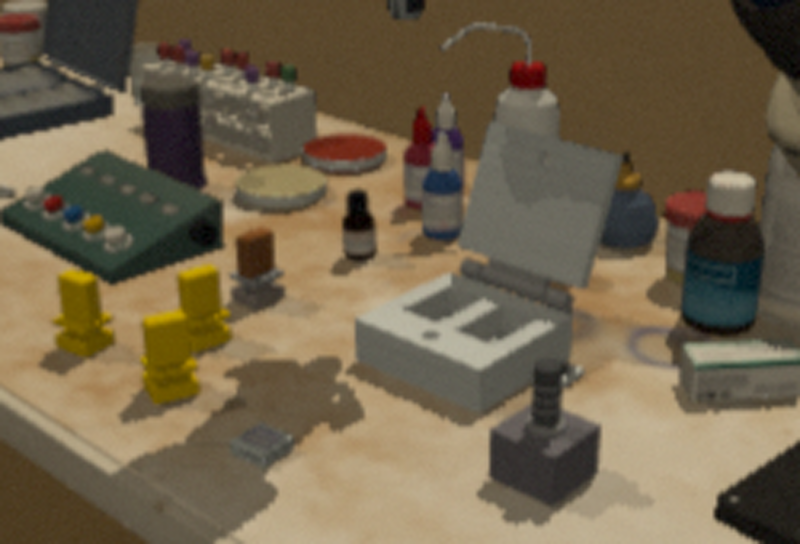

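View pics/t10.png

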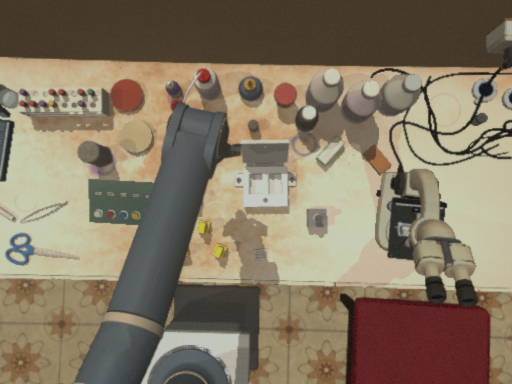

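```bash
python3 - <<'E'
from h import *
np.set_printoptions(precision=4,suppress=True)
w=load("w10");s=load("s10");t=load("t10")
P,e=tri(w,(128,234),s,(110+547/3.2,100+158/3.2)); print(P,e)
h=np.array([.6147,-.1914,.04]); d=P-h; print(d, "phi", np.arctan2(d[2],-d[0]), np.hypot(d[0],d[2]))
print("pin top scene", plane(s,[[110+548/3.2,100+365/3.2]],.081))
g=t["pixels"][200:235,295:340]; cv2.imwrite("pics/t10p.png",cv2.resize(cv2.cvtColor(g,cv2.COLOR_RGB2BGR),None,fx=14,fy=14,interpolation=cv2.INTER_CUBIC))
# bottle next to lid: white cap
print(plane(t,[[309,112],[285,93]],.1))
E
```

```text
[ 0.6494 -0.1915  0.1345] 0.00024953652193313583
[ 0.0347 -0.0001  0.0945] phi 1.9228107996496975 0.10068408603414378
pin top scene [[ 0.4709 -0.3362  0.081 ]]
[[ 0.7451 -0.3018  0.1   ]
 [ 0.7935 -0.2385  0.1   ]]
```

Call:
move_arm(commands=[[[-20,-15,0],[0,0,0],0],[[-50,-45,0],[0,0,0],0],[[-70,-80,0],[0,0,0],0],[[-71,-92,10],[0,0,0],0],[[-71,-92,50],[0,0,0],0],[[-71,-92,90],[0,0,0],0],[[-71,-92,110],[0,0,0],0],[[-71,-92,110],[0,0,0],0]])

```text
t: 14.82
ee_pos: [0.6869, -0.1657, 0.1186]
tool_rot: [[-0.999, -0.037, -0.003], [-0.037, 0.999, 0.001], [0.003, 0.001, -1.0]]
ft_force: [0.2, -0.2, 0.6]
gripper_width: 0.0001
```

```bash
python3 - <<'E'
from h import *
snaps("scene","s11");snaps("wrist","w11")
crop("s11",110,80,360,250,3.2,"s11c")
E
python3 st.py
```

```text
14.925 [ 0.6889 -0.1666  0.1214] <class 'numpy.ndarray'> [[-0.999, -0.037, 0.002], [-0.037, 0.999, -0.0], [-0.002, -0.0, -1.0]] [ 0.62 -0.01  1.12] -6.409091824516075e-05 [-0.04  0.63  0.33  1.57 -0.24  0.98  1.97]
```

View pics/s11c.png

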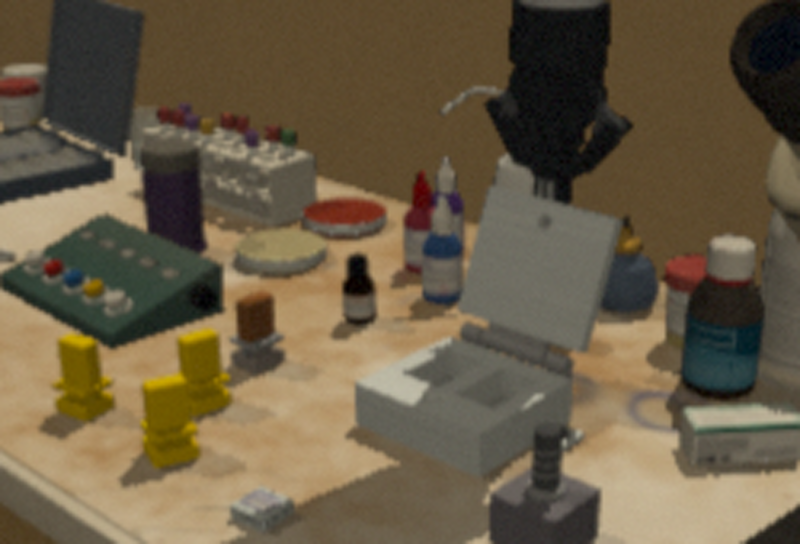

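View pics/w11.png

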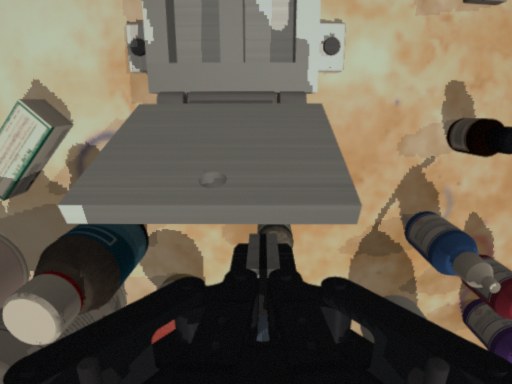

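Call:
move_arm(commands=[[[10,0,0],[0,0,0],0],[[20,0,0],[0,0,0],0],[[30,0,-2],[0,0,0],0],[[40,0,-3],[0,0,0],0],[[50,0,-4],[0,0,0],0],[[60,0,-4],[0,0,0],0],[[70,0,-3],[0,0,0],0],[[80,0,-2],[0,0,0],0],[[90,0,2],[0,0,0],0],[[100,0,5],[0,0,0],0],[[100,0,5],[0,0,0],0]])

```text
t: 16.3
ee_pos: [0.5862, -0.1702, 0.1141]
tool_rot: [[-0.999, -0.036, -0.003], [-0.036, 0.999, 0.001], [0.003, 0.001, -1.0]]
ft_force: [0.8, -0.0, 0.3]
gripper_width: -0.0001
```

```bash
python3 - <<'E'
from h import *
snaps("scene","s12");snaps("wrist","w12")
crop("s12",110,80,360,250,3.2,"s12c")
E
python3 st.py
```

```text
16.4 [ 0.5873 -0.1702  0.1145] <class 'numpy.ndarray'> [[-0.999, -0.036, -0.002], [-0.036, 0.999, 0.0], [0.002, 0.0, -1.0]] [-0.36 -0.    0.56] -8.770824966280232e-05 [-0.04  0.5   0.34  1.82 -0.21  0.86  2.01]
```

View pics/s12c.png

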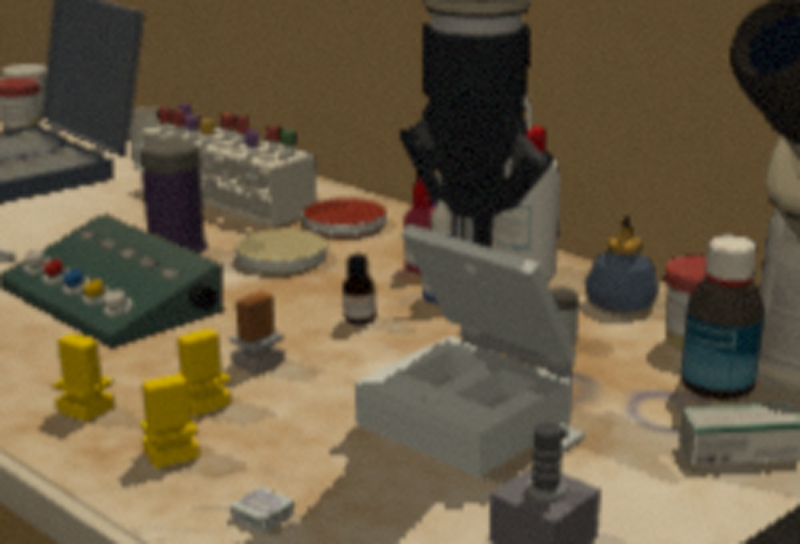

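View pics/w12.png

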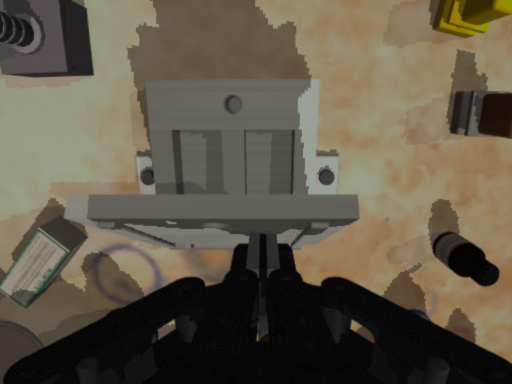

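Call:
move_arm(commands=[[[10,0,5],[0,0,0],0],[[19,0,11],[0,0,0],0],[[27,0,19],[0,0,0],0],[[34,0,28],[0,0,0],0],[[39,0,38],[0,0,0],0],[[43,0,48],[0,0,0],0],[[45,0,55],[0,0,0],0],[[46,0,61],[0,0,0],0],[[46,0,65],[0,0,0],0],[[46,0,68],[0,0,0],0],[[46,0,70],[0,0,0],0],[[46,0,70],[0,0,0],0]])

```text
t: 17.9
ee_pos: [0.5423, -0.172, 0.0451]
tool_rot: [[-0.999, -0.036, 0.0], [-0.036, 0.999, -0.0], [-0.0, -0.0, -1.0]]
ft_force: [-1.5, 0.4, 4.2]
gripper_width: -0.0001
```

```bash
python3 - <<'E'
from h import *
snaps("scene","s13");snaps("wrist","w13")
crop("s13",110,80,360,250,3.2,"s13c")
E
python3 st.py
```

```text
18.0 [ 0.5423 -0.172   0.0451] <class 'numpy.ndarray'> [[-0.999, -0.036, 0.0], [-0.036, 0.999, -0.0], [-0.0, -0.0, -1.0]] [-1.68  0.09  4.27] -0.00017703595305890084 [ 0.    0.54  0.31  1.96 -0.25  0.68  2.07]
```

View pics/s13c.png

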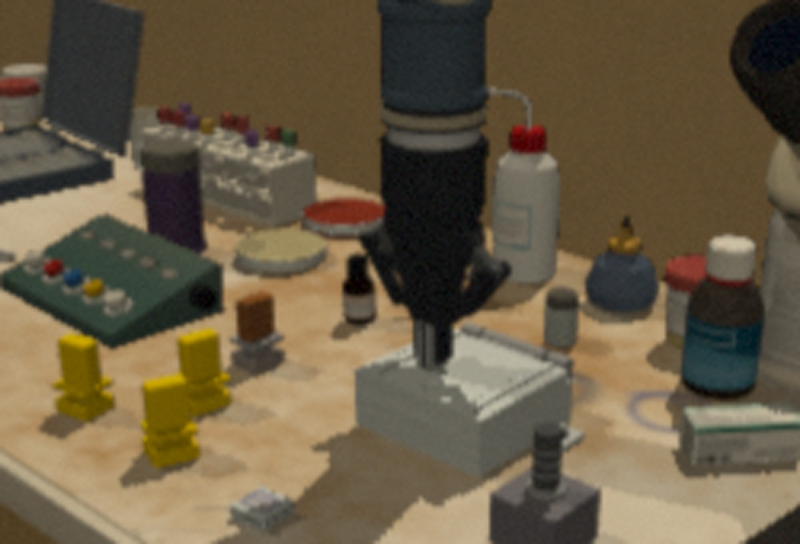

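View pics/w13.png

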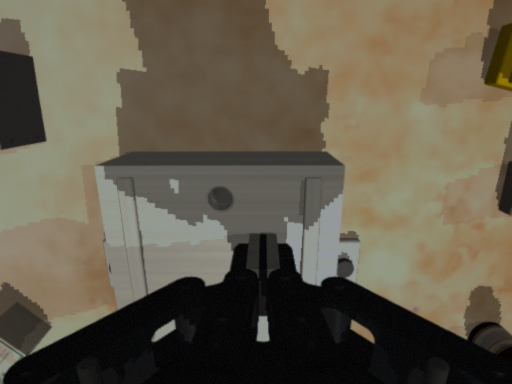

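Call:
move_arm(commands=[[[0,0,-5],[0,0,0],0],[[0,0,-20],[0,0,0],0],[[0,0,-60],[0,0,0],0],[[0,-10,-110],[0,0,0],20],[[25,-50,-150],[0,0,0],60],[[45,-95,-155],[0,0,0],60],[[65,-140,-155],[0,0,0],60],[[75,-158,-155],[0,0,0],60],[[77,-161,-155],[0,0,0],60],[[77,-161,-155],[0,0,0],60],[[77,-161,-155],[0,0,0],60]])

```text
t: 19.38
ee_pos: [0.472, -0.334, 0.2]
tool_rot: [[-0.999, -0.039, 0.0], [-0.039, 0.999, 0.001], [-0.0, 0.001, -1.0]]
ft_force: [-0.7, 0.5, 0.0]
gripper_width: 0.06
```

```bash
python3 - <<'E'
from h import *
snaps("scene","s14");snaps("wrist","w14")
E
python3 st.py
```

```text
19.475 [ 0.4718 -0.3344  0.1998] <class 'numpy.ndarray'> [[-0.999, -0.039, 0.0], [-0.039, 0.999, 0.001], [-0.0, 0.001, -1.0]] [-0.01 -0.63 -0.84] 0.059687270373003455 [ 0.21  0.36  0.43  1.83 -0.18  1.    2.32]
```

View pics/w14.png

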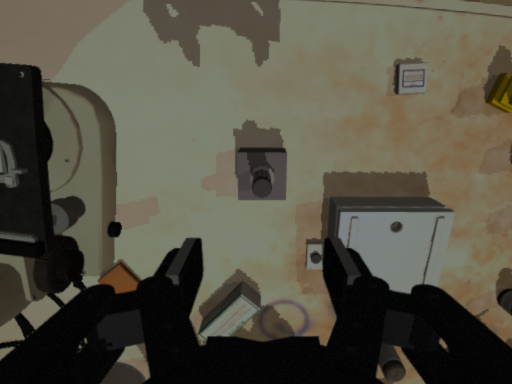

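View pics/s14.png

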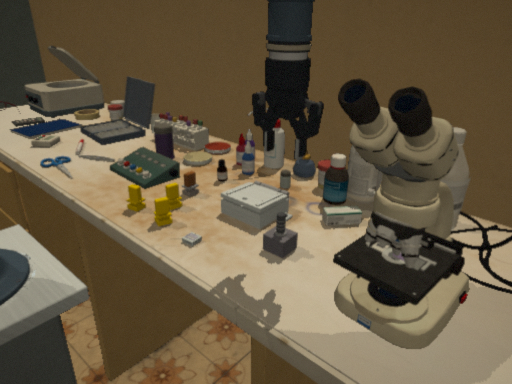

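```bash
python3 - <<'E'
from h import *
crop("w14",225,135,305,210,8,"w14c")
crop("w14",310,180,470,300,5,"w14m")
E
```

```text
(no output)
```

View pics/w14c.png

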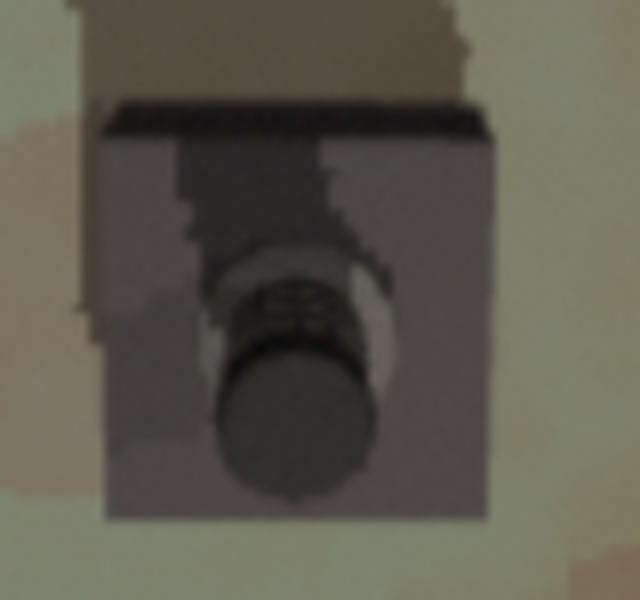

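View pics/w14m.png

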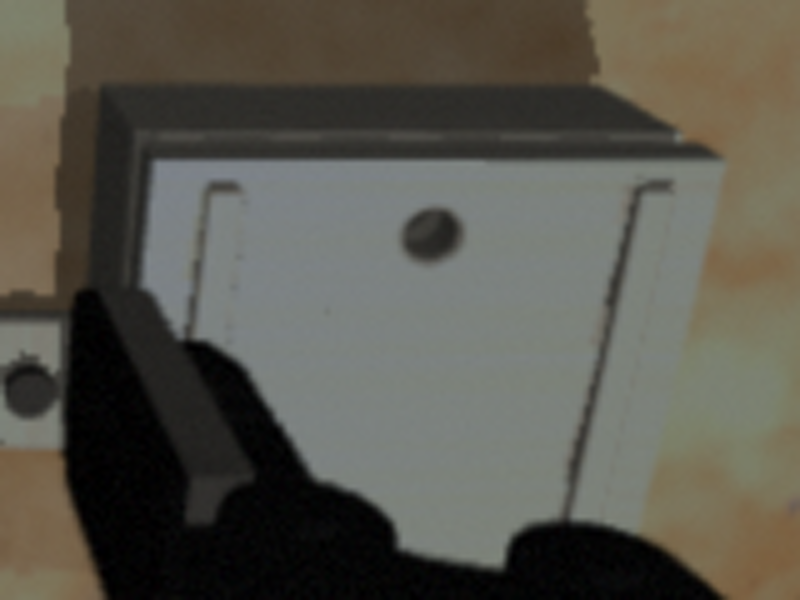

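```bash
python3 - <<'E'
from h import *
np.set_printoptions(precision=4,suppress=True)
w=load("w14"); s=bot.observe(); R=np.array(s["tool_rot"]);p=np.array(s["ee_pos"])
q=plane(w,cp([(296,422)],225,135,8),.081); print("knob",q,(R.T@(q[0]-p))*1000)
q=plane(w,cp([(100,137),(490,137),(487,520),(105,520)],225,135,8),.036); print(q,q.mean(0),(R.T@(q.mean(0)-p))*1000)
print(plane(w,cp([(431,236)],310,180,5),.051))
E
```

```text
knob [[ 0.47   -0.3363  0.081 ]] [  1.8975  -1.922  118.8451]
[[ 0.4462 -0.3618  0.036 ]
 [ 0.4443 -0.313   0.036 ]
 [ 0.4946 -0.3104  0.036 ]
 [ 0.4965 -0.3605  0.036 ]] [ 0.4704 -0.3364  0.036 ] [  1.4855  -2.1138 163.845 ]
[[ 0.5153 -0.1954  0.051 ]]
```

Call:
move_arm(commands=[[[1.5,-2,10],[0,0,0],50],[[1.5,-2,50],[0,0,0],45],[[1.5,-2,95],[0,0,0],45],[[1.5,-2,130],[0,0,0],45],[[1.5,-2,148],[0,0,0],45],[[1.5,-2,153],[0,0,0],45],[[1.5,-2,153],[0,0,0],45],[[1.5,-2,153],[0,0,0],45]], squeeze=70)

```text
t: 20.48
ee_pos: [0.4704, -0.3382, 0.0482]
tool_rot: [[-0.999, -0.036, 0.002], [-0.036, 0.999, -0.001], [-0.002, -0.001, -1.0]]
ft_force: [0.4, -0.4, 0.5]
gripper_width: 0.0449
```

```bash
python3 - <<'E'
from h import *
snaps("wrist","w15"); crop("w15",180,150,340,330,4,"w15c")
E
python3 st.py
```

```text
20.525 [ 0.4703 -0.3382  0.0481] <class 'numpy.ndarray'> [[-0.999, -0.036, 0.002], [-0.036, 0.999, -0.001], [-0.002, -0.001, -1.0]] [ 0.37 -0.27  0.04] 0.04493819219004728 [ 0.28  0.55  0.36  1.94 -0.29  0.7   2.42]
```

View pics/w15.png

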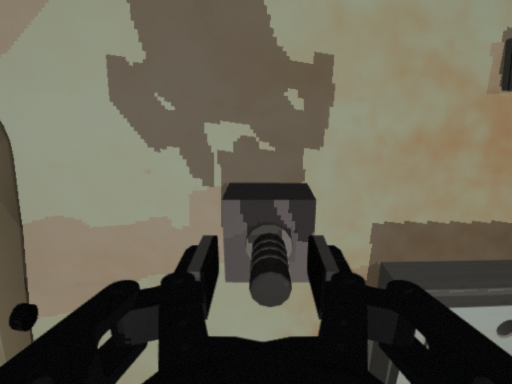

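Call:
move_arm(commands=[[[0,2,0.5],[0,0,0],45],[[0,2,0.5],[0,0,0],30],[[0,2,0.5],[0,0,0],12],[[0,2,0.5],[0,0,0],12],[[0,2,0.5],[0,0,0],12],[[0,2,0.5],[0,0,0],12],[[0,2,0.5],[0,0,0],12]], squeeze=70)

```text
t: 21.4
ee_pos: [0.4697, -0.3356, 0.0467]
tool_rot: [[-0.999, -0.036, 0.0], [-0.036, 0.999, 0.0], [-0.0, 0.0, -1.0]]
ft_force: [-1.1, 0.9, 5.4]
gripper_width: 0.016
```

```bash
python3 st.py
```

```text
21.4 [ 0.4697 -0.3356  0.0467] <class 'numpy.ndarray'> [[-0.999, -0.036, 0.0], [-0.036, 0.999, 0.0], [-0.0, 0.0, -1.0]] [-1.06  0.91  5.36] 0.015988002048521233 [ 0.28  0.55  0.36  1.94 -0.29  0.69  2.42]
```

Call:
move_arm(commands=[[[0,0,-5],[0,0,0],12],[[0,0,-25],[0,0,0],12],[[0,0,-55],[0,0,0],12],[[-2,5,-75],[0,0,0],12],[[-10,30,-75],[0,0,0],12],[[-23,65,-75],[0,0,0],12],[[-35,100,-75],[0,0,0],12],[[-47,130,-75],[0,0,0],12],[[-50,139,-75],[0,0,0],12],[[-50,139,-65],[0,0,0],12],[[-50,139,-65],[0,0,0],12],[[-50,139,-65],[0,0,0],12]])

```text
t: 22.9
ee_pos: [0.5137, -0.1964, 0.1112]
tool_rot: [[-0.999, -0.034, -0.001], [-0.034, 0.999, -0.0], [0.001, -0.0, -1.0]]
ft_force: [0.0, -0.5, -1.1]
gripper_width: 0.016
```

```bash
python3 - <<'E'
from h import *
snaps("wrist","w16");snaps("scene","s16"); crop("s16",190,100,340,260,4,"s16c"); crop("w16",180,150,340,330,4,"w16c")
E
python3 st.py
```

```text
23.0 [ 0.5141 -0.196   0.1115] <class 'numpy.ndarray'> [[-0.999, -0.035, 0.0], [-0.035, 0.999, -0.0], [-0.0, -0.0, -1.0]] [-0.4  -0.81 -1.01] 0.016311540816241542 [-0.01  0.42  0.38  1.97 -0.22  0.79  2.1 ]
```

View pics/w16c.png

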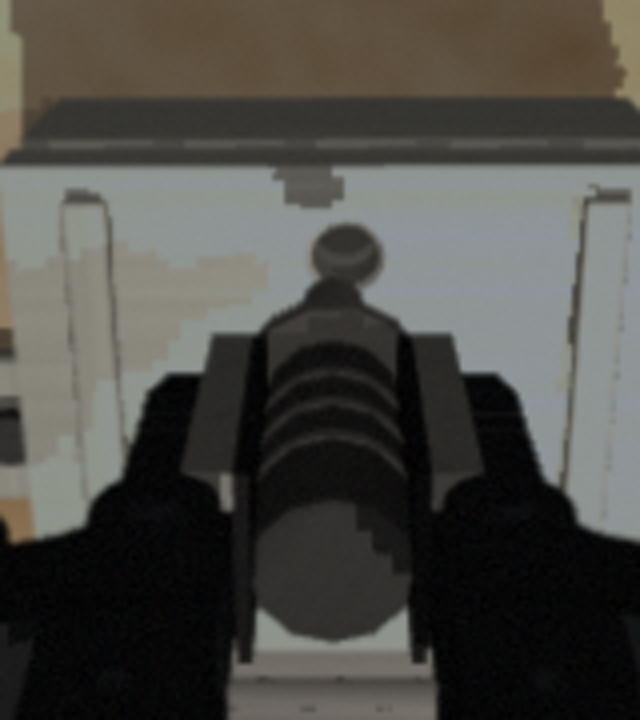

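View pics/s16c.png

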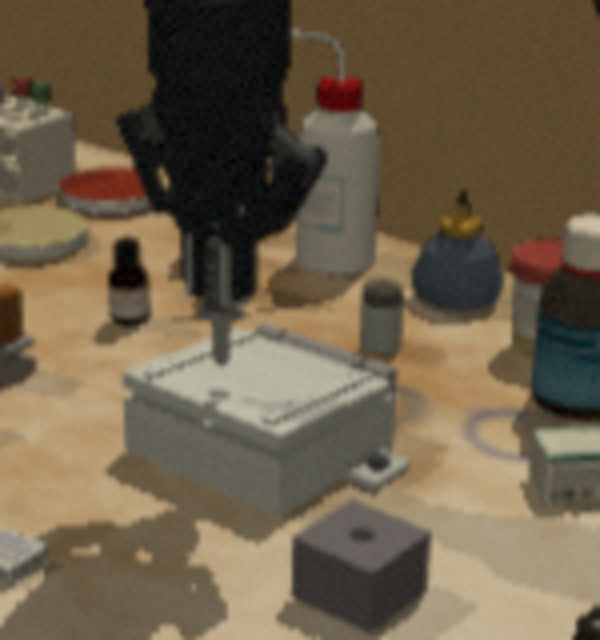

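```bash
python3 - <<'E'
from h import *
np.set_printoptions(precision=4,suppress=True)
w=load("w16");s=load("s16");st=bot.observe();p=np.array(st["ee_pos"]);R=np.array(st["tool_rot"])
print("hole wrist",plane(w,cp([(347,255)],180,150,4),.051), "scene",plane(s,cp([(218,394)],190,100,4),.051))
fz=p[2]-.0407; print("foot z",fz)
print("knobtop wrist",plane(w,cp([(333,570)],180,150,4),fz+.075))
print("foot scene",plane(s,cp([(222,360)],190,100,4),fz))
for x in (.5141,):
  for c in ([p[0],p[1]],[p[0]+.0005,p[1]-.0007]):
    q=proj(w,[[c[0],c[1],fz],[c[0],c[1],fz+.075],[c[0]-.003,c[1],fz]]); print((q-[180,150])*4)
    q=proj(s,[[c[0],c[1],fz],[c[0],c[1],fz+.075]]); print((q-[190,100])*4)
E
```

```text
hole wrist [[ 0.5146 -0.195   0.051 ]] scene [[ 0.5159 -0.1939  0.051 ]]
foot z 0.07076410097137951
knobtop wrist [[ 0.5144 -0.1975  0.1458]]
foot scene [[ 0.5202 -0.1929  0.0708]]
[[340.9654 292.8907]
 [346.8255 566.5927]
 [341.6251 275.4049]]
[[217.073  363.3935]
 [217.1426 239.5406]]
[[336.4974 295.6573]
 [339.8234 570.5855]
 [337.1367 278.1967]]
[[218.5768 363.4808]
 [218.702  239.6186]]
```

Call:
move_arm(commands=[[[-0.5,2.3,5],[0,0,0],12],[[-0.5,2.3,11],[0,0,0],12],[[-0.5,2.3,14],[0,0,0],12],[[-0.5,2.3,14],[0,0,0],12],[[-0.5,2.3,14],[0,0,0],12]])

```text
t: 23.62
ee_pos: [0.5149, -0.1927, 0.0975]
tool_rot: [[-0.999, -0.036, 0.0], [-0.036, 0.999, -0.0], [-0.0, -0.0, -1.0]]
ft_force: [0.2, -0.2, -0.8]
gripper_width: 0.0166
```

```bash
python3 - <<'E'
from h import *
snaps("wrist","w17");snaps("scene","s17"); crop("s17",210,140,300,240,6,"s17c"); crop("w17",180,150,340,330,4,"w17c")
E
python3 st.py
```

```text
23.725 [ 0.515  -0.1927  0.0975] <class 'numpy.ndarray'> [[-0.999, -0.036, 0.0], [-0.036, 0.999, -0.0], [-0.0, -0.0, -1.0]] [ 0.18  0.2  -1.38] 0.015869852973420133 [-0.01  0.44  0.38  1.98 -0.23  0.76  2.11]
```

View pics/w17c.png

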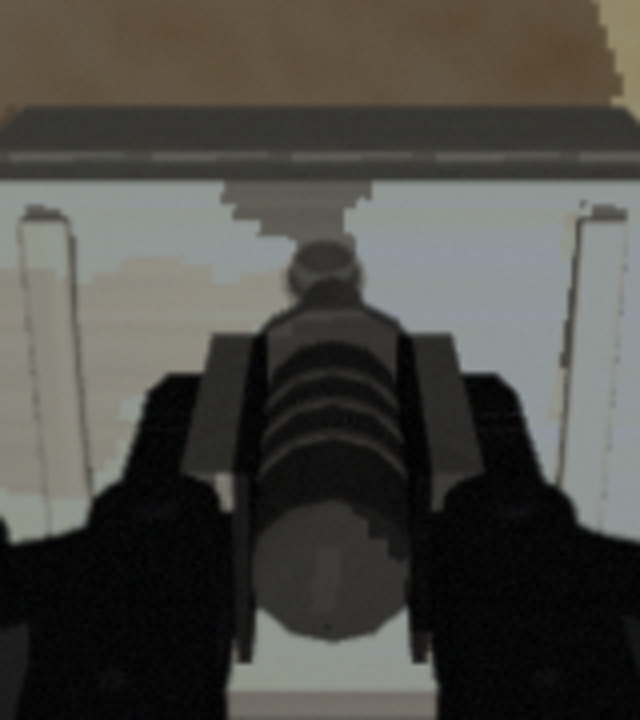

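View pics/s17c.png

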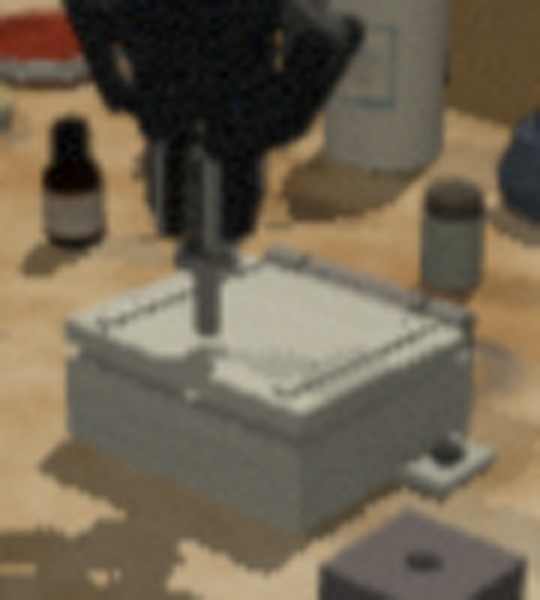

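```bash
python3 - <<'E'
from h import *
np.set_printoptions(precision=4,suppress=True)
w=load("w17")
for z in (.049,.051,.053): print("hole wrist",plane(w,cp([(325,274),(325,240),(288,274),(362,274)],180,150,4),z))
fz=.0975-.0407
print("foot front edge", plane(w,cp([(332,279)],180,150,4),fz), "knob", plane(w,cp([(332,572)],180,150,4),fz+.075))
E
```

```text
hole wrist [[ 0.515  -0.195   0.049 ]
 [ 0.509  -0.1952  0.049 ]
 [ 0.5152 -0.2012  0.049 ]
 [ 0.5148 -0.1889  0.049 ]]
hole wrist [[ 0.5142 -0.1951  0.051 ]
 [ 0.5083 -0.1953  0.051 ]
 [ 0.5145 -0.2012  0.051 ]
 [ 0.514  -0.189   0.051 ]]
hole wrist [[ 0.5135 -0.1951  0.053 ]
 [ 0.5076 -0.1953  0.053 ]
 [ 0.5137 -0.2011  0.053 ]
 [ 0.5133 -0.189   0.053 ]]
foot front edge [[ 0.5128 -0.194   0.0568]] knob [[ 0.516  -0.1939  0.1318]]
```

Call:
move_arm(commands=[[[0.8,-1.1,0],[0,0,0],12],[[0.8,-1.1,2],[0,0,0],12],[[0.8,-1.1,5],[0,0,0],12],[[0.8,-1.1,8],[0,0,0],12],[[0.8,-1.1,11],[0,0,0],12],[[0.8,-1.1,11],[0,0,0],12]])

```text
t: 24.48
ee_pos: [0.5138, -0.1936, 0.086]
tool_rot: [[-0.999, -0.036, -0.001], [-0.036, 0.999, 0.0], [0.001, 0.0, -1.0]]
ft_force: [0.6, 0.3, -0.5]
gripper_width: 0.0163
```

```bash
python3 - <<'E'
from h import *
snaps("wrist","w18");snaps("scene","s18"); crop("s18",210,140,300,240,6,"s18c"); crop("w18",180,150,340,330,4,"w18c")
E
python3 st.py
```

```text
24.575 [ 0.5141 -0.1937  0.0864] <class 'numpy.ndarray'> [[-0.999, -0.036, -0.0], [-0.036, 0.999, 0.0], [0.0, 0.0, -1.0]] [ 0.37  0.25 -0.62] 0.016135843772185472 [-0.    0.46  0.37  1.99 -0.24  0.74  2.12]
```

View pics/w18c.png

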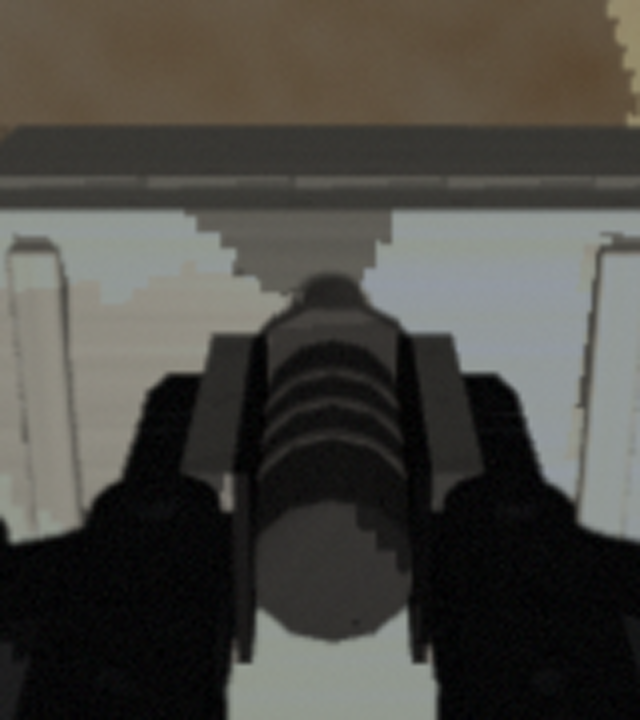

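View pics/s18c.png

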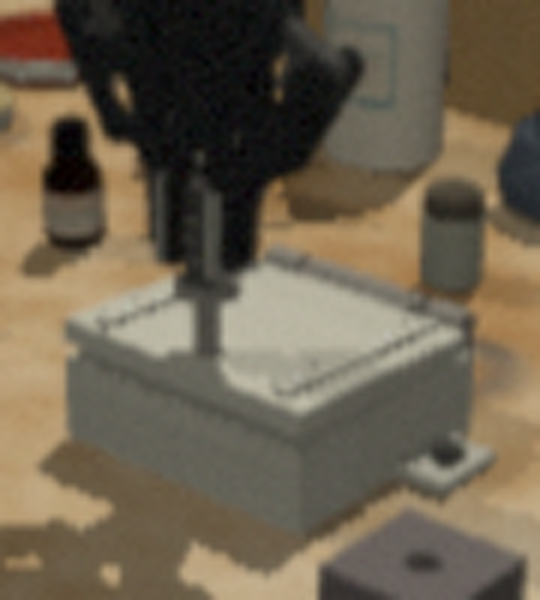

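Call:
move_arm(commands=[[[0,-0.3,3],[0,0,0],12],[[0,-0.3,6],[0,0,0],12],[[0,-0.3,9],[0,0,0],12],[[0,-0.3,12],[0,0,0],12],[[0,-0.3,14],[0,0,0],12],[[0,-0.3,14],[0,0,0],12]])

```text
t: 25.32
ee_pos: [0.5139, -0.194, 0.0722]
tool_rot: [[-0.999, -0.036, -0.0], [-0.036, 0.999, 0.0], [0.0, 0.0, -1.0]]
ft_force: [-0.2, 0.8, -0.5]
gripper_width: 0.0162
```

Call:
move_arm(commands=[[[0,0,3],[0,0,0],12],[[0,0,6],[0,0,0],12],[[0,0,9],[0,0,0],12],[[0,0,12],[0,0,0],12],[[0,0,14],[0,0,0],12],[[0,0,15],[0,0,0],12],[[0,0,16],[0,0,0],12],[[0,0,16],[0,0,0],12]])

```text
t: 26.32
ee_pos: [0.5142, -0.1941, 0.0563]
tool_rot: [[-0.999, -0.036, 0.0], [-0.036, 0.999, -0.0], [-0.0, -0.0, -1.0]]
ft_force: [0.4, 0.7, -0.4]
gripper_width: 0.0161
```

```bash
python3 - <<'E'
from h import *
snaps("wrist","w19");snaps("scene","s19"); crop("s19",210,140,300,240,6,"s19c"); crop("w19",130,130,390,330,3,"w19c")
E
python3 st.py
```

```text
26.425 [ 0.5144 -0.194   0.0564] <class 'numpy.ndarray'> [[-0.999, -0.037, 0.001], [-0.037, 0.999, -0.0], [-0.001, -0.0, -1.0]] [-0.5  -0.86 -1.  ] 0.016244124938330162 [ 0.02  0.5   0.35  2.   -0.26  0.68  2.14]
```

View pics/w19c.png

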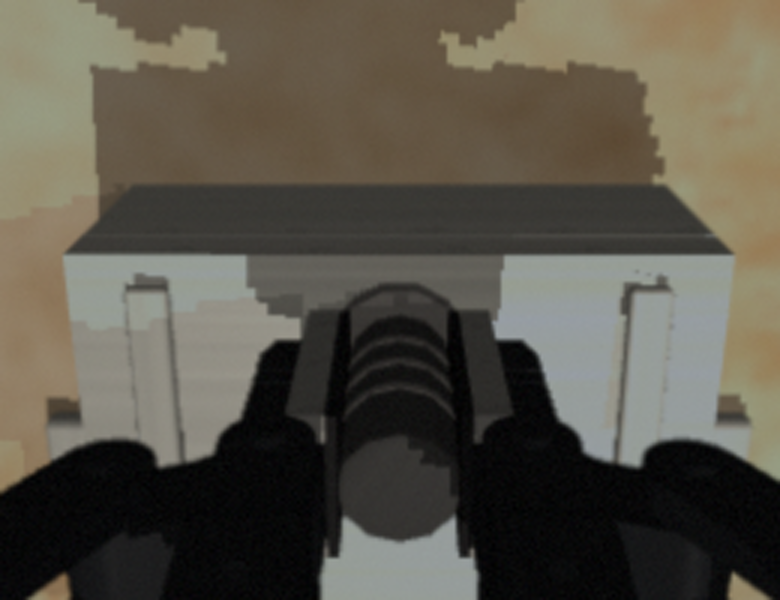

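View pics/s19c.png

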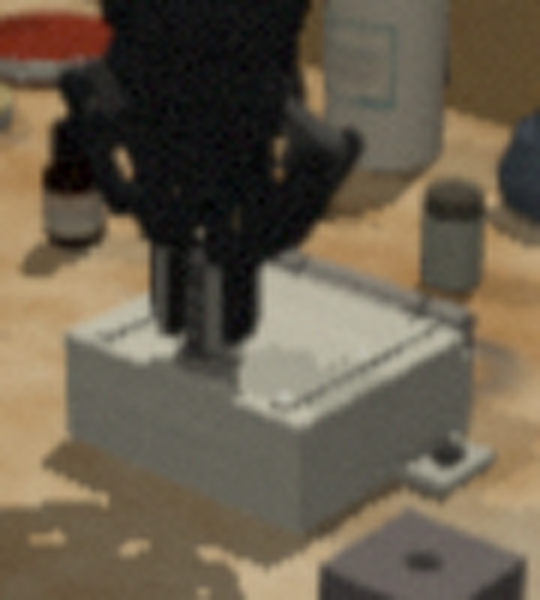

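Call:
move_arm(commands=[[[0,0,1],[0,0,0],12],[[0,0,1],[0,0,0],12],[[0,0,1],[0,0,0],12]])

```text
t: 26.8
ee_pos: [0.5144, -0.194, 0.0557]
tool_rot: [[-0.999, -0.036, 0.001], [-0.036, 0.999, 0.0], [-0.001, -0.0, -1.0]]
ft_force: [0.3, 0.1, 3.4]
gripper_width: 0.0164
```

Call:
move_arm(commands=[[[0,0,1],[0,0,0],12],[[0,0,1],[0,0,0],12],[[0,0,1],[0,0,0],12]])

```text
t: 27.18
ee_pos: [0.5145, -0.1941, 0.0556]
tool_rot: [[-0.999, -0.036, 0.001], [-0.036, 0.999, 0.0], [-0.001, 0.0, -1.0]]
ft_force: [-3.2, 1.6, 11.2]
gripper_width: 0.0162
```

Call:
move_arm(commands=[[[0,0,0.3],[0,0,0],12],[[0,0,0.3],[0,0,0],12],[[0,0,0.3],[0,0,0],12],[[0,0,0.3],[0,0,0],12],[[0,0,0.3],[0,0,0],12],[[0,0,0.3],[0,0,0],12],[[0,0,0.3],[0,0,0],12],[[0,0,0.3],[0,0,0],12]])

```text
t: 28.18
ee_pos: [0.5145, -0.194, 0.0555]
tool_rot: [[-0.999, -0.036, 0.001], [-0.036, 0.999, 0.001], [-0.001, 0.001, -1.0]]
ft_force: [-3.2, 2.0, 13.6]
gripper_width: 0.0164
```

```bash
python3 - <<'E'
from h import *
np.set_printoptions(precision=4,suppress=True)
w=snaps("wrist","w20");s=snaps("scene","s20"); snaps("top","t20"); crop("s20",110,100,360,270,3.2,"s20c"); crop("w20",130,130,390,330,3,"w20c")
E
python3 st.py
```

```text
28.325 [ 0.5145 -0.1941  0.0556] <class 'numpy.ndarray'> [[-0.999, -0.036, 0.001], [-0.036, 0.999, 0.001], [-0.001, 0.001, -1.0]] [-3.44  2.23 13.46] 0.016148791577558674 [ 0.02  0.5   0.35  2.   -0.27  0.68  2.14]
```

View pics/s20c.png

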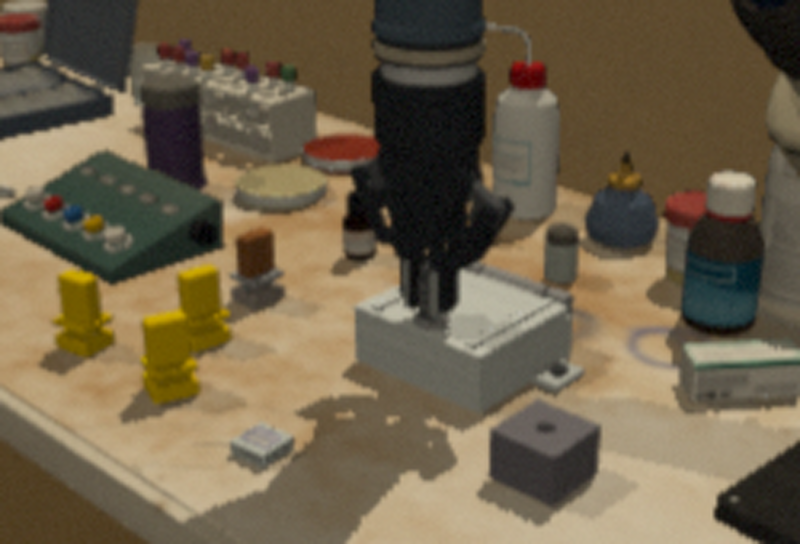

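View pics/w20c.png

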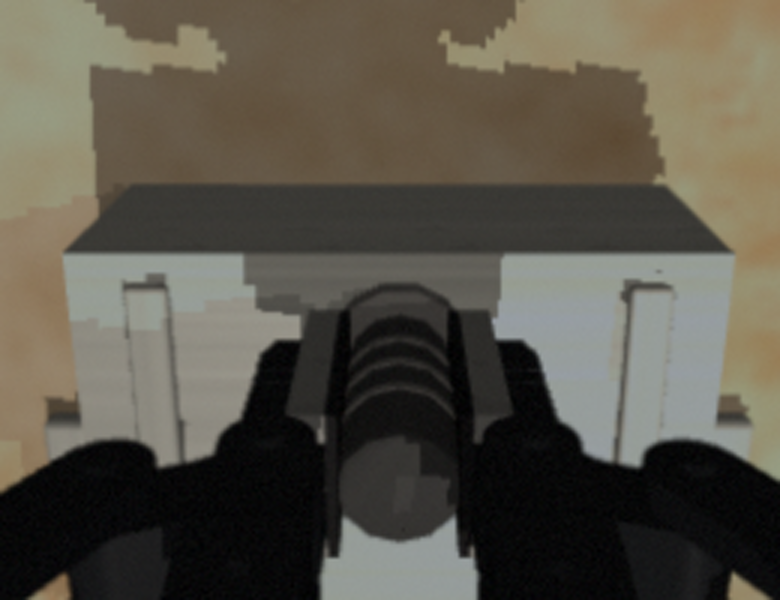

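View pics/t20.png

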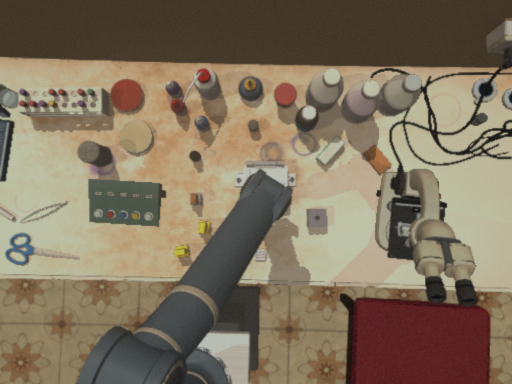

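```bash
python3 - <<'E'
from bench import bot
print(bot.close_job())
E
python3 st.py
```

```text
the job is handed in; nothing more can be done
None
the job is handed in; nothing more can be done
```

The job is done and handed in at about 28 s of the 72 s allowed; the system gave no verdict, so what follows rests on my own checks.

- **Rub:** I took the stone by its wooden grip and rubbed it along the front land from about 40 mm left of the hole to about 44 mm right of it. It pressed with roughly 9–10 N each time I read it (at the start, middle and end of the stroke). I then stood it back on the bench close to where it started.
- **Lid and pin:** I swung the lid shut from behind with the closed fingers. The pin went through the lid hole into the lower half without catching.
- **Final state:** I am still gripping the knob with the squeeze set to 70 N. The tool stopped at the height I expected for a seated collar, to about 0.1 mm, with about 13.5 N of downward push. The last wrist picture shows no gap between the halves.
- **Other things:** In the last pictures the stone stands upright and clear of the mould. The oil bottle, packet, jar and coverslip box look where they were, judged by eye and not measured again.

**Disagreements:**
- My first wrist-camera measurement was about 8–12 mm off the other views, because the picture and the camera pose came from different moments while the arm was still moving. I measured again before acting on it.
- Before insertion, the wrist camera placed the pin about 1.3 mm to the side of the tool's reported centre. I lined the pin up by the picture instead.

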